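Brush off the reader and hold a slide flush on its sloped face

TASK

Use the brush to sweep the three ceramic chips off the reader's bed into the trough at its end, without touching them with the fingers or the slide, then stand the brush upright on the worktop again and let go of it. Then take the sample slide by its fin, tilt it to match the reader's sloped plate and hold its flat underside flush, square and centred over the round port with a light steady push. Finish while still gripping and pressing the slide there; do not shift the plate, press hard, or disturb the other things on the bench.

Things in the scene. Friction and masses are not known exactly. Their poses are not given: they have to be found in the camera images.
- reader: Reader's fixed grey base. Origin: under bed centre, on the worktop; x front to back, y to the trough end (left and away), z up; yawed -37 to -54 degrees. Flat bed top z 30 mm, x -36..+35, y -80..+80, between a front lip (x -42..-36, top z 37) and a hinge barrel and kerb behind (axis x 40, z 36, top z 41). Upright cheeks with clamp knobs (x 62..114, |y| 60..81, top z 89) flank the tilt plate.
- trough (a point): Centre of the floor of the open chip trough that continues the reader's bed at its far left (+y) end; axes as the reader's. Inside 86 (x) x 67 (y) mm, floor 4 mm and walls 30 mm above the worktop (level with the bed), no wall between bed and trough; the bed ends 34 mm before this point.
- tilt_plate: The reader's sloped stage face: flat aluminium plate behind the bed, 90 mm up the slope x 110 wide x 8 thick, clamped stiffly at a slope of 14 to 28 degrees, facing up and to the reader's front. Origin on the hinge axis at its foot; x up the slope, y as the reader's y, z out of the face; the face is the plane z = 6 mm, x -2..+88.
- port (a point): Centre of the round dark port (32 mm across, flush) on the face of the tilt plate, 42 mm up the slope from the hinge axis; lies on the face. x up the slope, y as the reader's y, z straight out of the face.
- plate_edge (a point): Middle of the upper edge of the tilt plate's face, 46 mm up the slope from the port.
- slide: Sample slide: rigid aluminium plate 56 (x) x 70 (y) x 5 mm, about 70 g, lying on the worktop left or right of the reader, yawed up to 23 degrees. Grey grip fin upright on its back, 32 (x) x 10 (y) mm, up to 45 mm above the underside (its foot 40 x 18 mm up to 8 mm). Origin: centre of the flat underside (sample side); z along the fin.
- instrument_case: Fixed white case with open lid at the right; obstacle. Origin: centre of its underside. Spans 0.12 m to the front and 0.17 m to each side of it; box and contents up to 0.2 m high, raised lid at the back up to 0.39 m.
- water_bath: Fixed white box-shaped bath at the left, behind; obstacle, 0.21 x 0.21 m, 0.19 m high. Origin: on the worktop under about its centre.
- brush: Small brush standing on stiff bristles on the worktop, on the other side of the reader than the slide, yawed up to 23 degrees: bristle block 62 (x) x 26 (y) x 26 mm high, wooden head 64 x 30 mm from 26 to 44 mm, upright handle 22 (x) x 14 (y) mm up to 126 mm. Origin: centre of the bristle tips; z up the handle. About 90 g.
- chip_0: Chunky chip of broken white ceramic, 22 mm across, 16 mm high, on the reader's bed. Origin: centre of its underside as it lies at the start. About 14 g.
- chip_1: Chunky chip of broken white ceramic, 22 mm across, 14 mm high, on the reader's bed. Origin: centre of its underside as it lies at the start. About 14 g.
- chip_2: Chunky chip of broken white ceramic, 21 mm across, 17 mm high, on the reader's bed. Origin: centre of its underside as it lies at the start. About 14 g.
- petri: Bystander, not needed: clear round petri dish with lid, 58 mm across, 15 mm high, left of the reader, before the water bath. Origin: centre of underside.
- white_bottle: Bystander, not needed: small white bottle with white ribbed cap, 27 mm across, 69 mm high, right of the reader. Origin: centre of underside.
- marker: Bystander, not needed: felt marker lying down, 12 x 124 x 12 mm, near the front edge, left of the reader. Origin: centre of underside.
- beaker: Bystander, not needed: small clear beaker, 45 x 49 mm, 58 mm high, at the left, behind the petri dish. Origin: centre of underside.
- bulb: Bystander, not needed: red rubber bulb with a neck, 49 mm across, 80 mm high, standing, at the left, behind the beaker. Origin: centre of underside.
- tape: Bystander, not needed: roll of tape lying flat, 82 mm across, 20 mm high, far left, near the front edge. Origin: centre of underside.
Things that resemble listed ones, but are neither listed nor needed, are in the scene too. Of the things like the brush, leave any that is red; of the rest the smaller one is meant.

How it is judged:
By the outcome, as a careful person would: the job done as asked, in the order asked, and still so for the second after the job is handed in, while the arm keeps its last pose, push and grip.
It also fails if it takes over 64 s, if anything falls off the work surface, if the arm or the gripper's body presses on something with over 40 N, if the wrist force passes 120 N, or if a joint passes its speed limit or range.

ROBOT

A 7-joint arm with a two-finger parallel gripper is mounted at the origin on a cart in front of the work surface, level with it; the furniture and walls round the work are solid. World frame = base frame: x ahead of the robot, y to its left, z up, the work surface at z = 0. Lengths are in m, angles in rad, forces in N, time in s.
With the tool pointing down it reaches from about 0.425 to 0.975 m from the base axis. Payload 16.7 kg.
Tool frame: the origin (TCP) lies midway between the tips of the shut fingers; the grasp point (between the pads) lies 19 mm behind it (grip_depth is the distance from the TCP to the grasp point, in m); z points along the fingers, y is the line along which they close (so a half turn about z gives the same grasp; the last joint's range is limited). The gripper opens to 85 mm and grips with 20 to 120 N. Pads are 22 mm wide; open, the fingers measure 114 mm over their backs; the gripper's body (76 mm by 85 mm) begins 54 mm behind the grasp point. The pads swing forward as they close: fully open they stand 13 mm farther back than shut.
Start: joints at [1.161, 0.426, 0.074, 1.606, -0.034, 1.111, -0.067], TCP at [0.173, -0.652, 0.231] pointing down, gripper open.
Joint ranges: [-2.85, 2.85], [-0.5, 2.14], [-1.23, 1.37], [0.21, 2.46], [-1.02, 4.16], [0.16, 2.05], [-2.73, 2.73]. Speed limits (rad/s): [1.89, 1.89, 2.39, 2.39, 3.01, 3.01, 3.01].

INTERFACE

Orientations are given as a unit quaternion [w, x, y, z].
In Python, from plant import state, read_camera, sign_off, trace, grip_depth gives the robot as it stands.
- The arm moves only by the tool servo_tool, never from a script. Its argument "series" is a list that holds one entry, the list of rows, each a list of 7 numbers: the shift along the tool's x, y, z scaled (see below), then the turn, a rotation vector about the tool's x, y, z scaled (see below), then the gripper command: -1 is fully open, 1 is shut, values between are in proportion. In form: [[[x, y, z, ax, ay, az, jaw], ...]]. A call has 1 to 12 rows; each row is the pose to reach, as a shift and turn from the pose commanded when the call began, along the tool's axes at that moment; what a row does not reach only later rows make up. The controller multiplies each number of a shift by 0.3 m and each number of a turn by 0.5 rad. A row lasts 1/8 s, in which the tool goes at most 62.5 mm and 10.7 degrees, less where a joint would pass 70% of its speed; a pose out of reach is approached as far as the arm can. A call with a number of a shift or a turn outside -1 to 1 is refused whole. A call with a gripper value outside its range is refused whole. The fingers move at their own pace and stop on an object; "force" is the grip in N (left out, the last holds). Time passes only in rows, so rows that repeat a pose let the fingers close. It gives the time, the measured TCP pose, the force, the opening and the grip force at its end, in the units of the state.
- state(): the state, without advancing time (a new reading comes with each control period).
- read_camera(name): name is "side" or "top"; returns a dict with "pixels" (420x560x3 uint8, red, green, blue), "K" (3x3 intrinsics, pixels), "cam_to_world" (4x4, takes a point from camera to world coordinates). Camera axes: x right, y up, looking along -z (the intrinsics and any distortion apply to the point x, -y, -z); pixel columns grow to the right and rows downward; lengths in m; the calibration is good to about 2 mm. A picture is of the moment at which its call begins. There is no depth.
- sign_off(): hands the job in; it is judged then, once.
Trained networks look in the newest picture that a camera, given by its name, has taken for a name from the list of things; names that differ only in an ending like _2 or _b are one class to them, and where a whole thing is asked for, a point or a joint stands for the part that bears it (a point fixed in the world has none). Each returns a list of dicts, best first, with "conf" (0 to 1); they miss things now and then, are a little off and sometimes report something else, mostly with a low value. They report only what shows in the picture. A call takes as long as a camera call. They do not tell look-alikes from the thing itself.
- trace(camera, label): "mask" (420x560 bool, what is visible of it) and "rect" ([left, top, right, bottom] in pixels, round what is visible of it).
The state is a dict: "time": time; "joint_pos": joint angles; "qvel": joint speeds; "effort": joint torques, N m; "tcp_pos": TCP position; "tcp_rot": TCP orientation; "wrist_force": force on the tool from outside, world axes, zero at the start; "moment": the same for the moment, N m; "gripper_width": opening from 0.0 (shut) to 1.0 (fully open); "finger_force": force on a finger pad.
Only numpy, scipy, OpenCV 4.12 (cv2) and the standard library are available. Lean on these libraries where they do the work, as an engineer would, in place of code of your own. Each camera call takes 0.05 s, during which the arm holds its last target. There are 200 camera calls.

## Working session

There is one attempt and no reset: what is moved stays moved. The work goes in short steps, Python scripts to look and compute and a tool call to move; the robot and the scene stay as the last step left them, time stands still between calls to the robot, and variables do not carry over. Pictures are saved under pics/ and viewed, at most 10 in all, crops included, and the job is handed in when it is done.

Besides the shell and the picture viewer there is one more tool, called after "Call:" as name([rows], argument=value, ...), one row to a line, values as JSON. servo_tool: Moves the arm, as the interface text tells. Shifts and turns lie within -1 to 1; 1 stands for 0.3 m of shift or 0.5 rad of turn. Its arguments: {"type":"object","properties":{"series":{"type":"array"},"force":{"type":"number"}},"required":["series"]}

```bash
ls; mkdir -p pics; python3 - <<'E'
from plant import *
import cv2, numpy as np
s=state(); print({k:np.round(v,3) for k,v in s.items()}, grip_depth)
for n in ("top","side"):
    c=read_camera(n); print(n,c["K"],np.round(c["cam_to_world"],3), [k for k in c])
    cv2.imwrite(f"pics/{n}0.png",cv2.resize(c["pixels"][:,:,::-1],(800,600)))
print(state()["time"])
E
```

```text
pics
{'time': np.float64(0.0), 'joint_pos': array([ 1.162,  0.427,  0.074,  1.607, -0.034,  1.111, -0.067]), 'qvel': array([ 0.001,  0.001, -0.   , -0.001,  0.002,  0.001, -0.001]), 'effort': array([ 2.0000e-03, -9.4983e+01,  3.7620e+00, -4.6350e+01,  1.9000e-02,
        1.0000e-02,  0.0000e+00]), 'tcp_pos': array([ 0.173, -0.652,  0.231]), 'tcp_rot': array([-0.001,  0.992,  0.13 , -0.   ]), 'wrist_force': array([-0.405,  0.059, -0.162]), 'moment': array([-0.015,  0.033, -0.013]), 'finger_force': np.float64(0.0), 'gripper_width': np.float64(0.997)} 0.0187
top [[424.62096362   0.         282.26205512]
 [  0.         424.62096362 208.10135936]
 [  0.           0.           1.        ]] [[-0.069  0.817 -0.573 -0.538]
 [-0.998 -0.049  0.051  0.261]
 [ 0.014  0.575  0.818  1.607]
 [ 0.     0.     0.     1.   ]] ['pixels', 'K', 'cam_to_world']
side [[508.75107631   0.         279.61583214]
 [  0.         508.75107631 203.08159374]
 [  0.           0.           1.        ]] [[-0.888 -0.376  0.266  1.004]
 [ 0.461 -0.729  0.506  1.035]
 [ 0.003  0.572  0.82   1.51 ]
 [ 0.     0.     0.     1.   ]] ['pixels', 'K', 'cam_to_world']
0.1
```

View pics/top0.png

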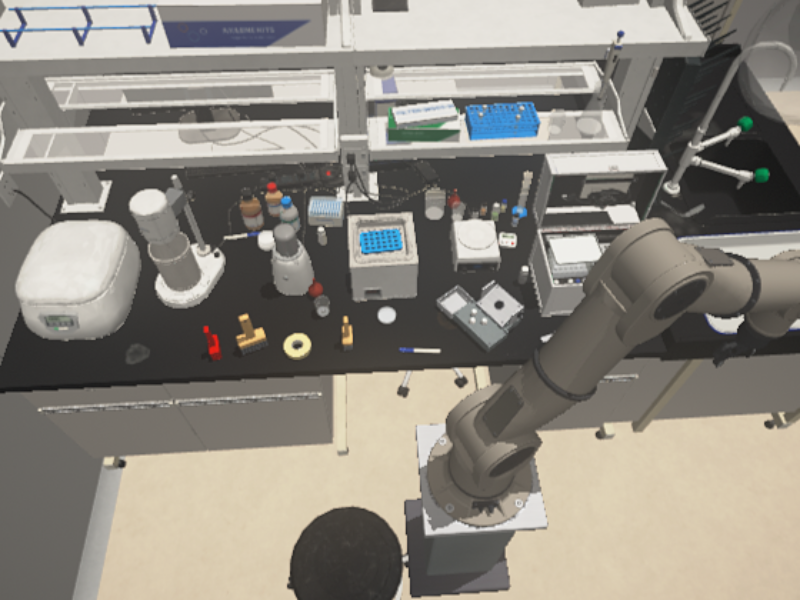

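View pics/side0.png

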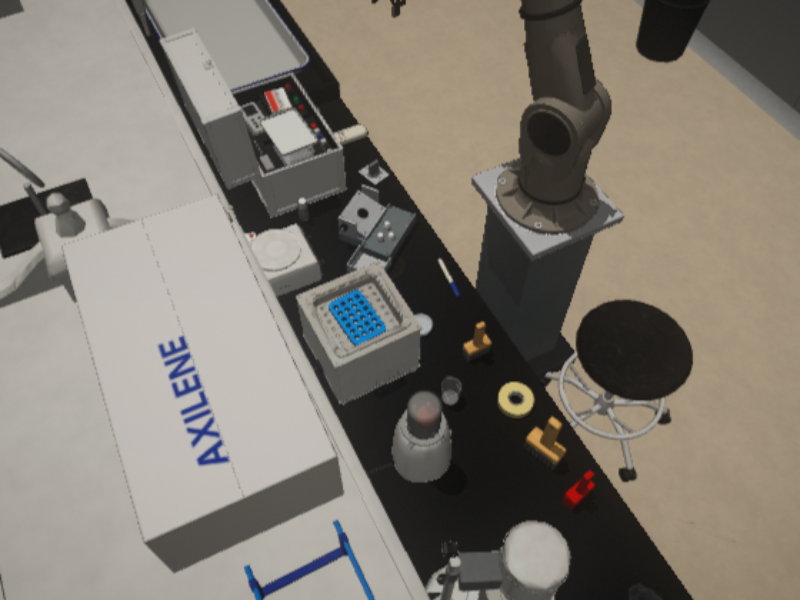

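The top view shows the small wooden brush at about (347,333), the larger one at (250,335), the red one at (212,343) and the reader at (485,315). In the side view the slide is at (373,170) right of the reader, the small brush is at (478,342) and the chips are near (385,232).

```bash
cat > h.py <<'E'
import numpy as np, cv2, pickle
from plant import *
from scipy.spatial.transform import Rotation as R
from scipy.optimize import minimize
def proj(c,P):
    T=np.linalg.inv(c["cam_to_world"]); p=np.asarray(P)@T[:3,:3].T+T[:3,3]
    q=p*[1,-1,-1]; q=q@c["K"].T; return q[:,:2]/q[:,2:]
def unproj(c,uv,z):
    d=np.linalg.inv(c["K"])@[uv[0],uv[1],1]; d=c["cam_to_world"][:3,:3]@(d*[1,-1,-1]); o=c["cam_to_world"][:3,3]
    return o+d*(z-o[2])/d[2]
def box(x0,x1,y0,y1,z0,z1):
    return np.array([[x,y,z] for x in(x0,x1) for y in(y0,y1) for z in(z0,z1)],float)/1000
def sil(c,parts,pos,rot,S=4):
    m=np.zeros((420*S,560*S),np.uint8)
    for b in parts:
        q=(proj(c,b@rot.T+pos)+.5)*S-.5
        cv2.fillConvexPoly(m,cv2.convexHull(np.round(q).astype(np.int32)),1)
    return cv2.resize(m.astype(np.float32),(560,420),interpolation=cv2.INTER_AREA)
def fit(obs,parts,x0,extra=None,scale=(.01,.01,.1)):
    """obs: list of (cam,mask); x=[x,y,yaw]; parts list or callable of x"""
    def f(x):
        p=parts(x) if callable(parts) else parts; r=R.from_euler('z',x[2]).as_matrix(); e=0
        for c,m in obs:
            s=sil(c,p,[x[0],x[1],0],r); e+=np.abs(s-m).sum()/m.sum()
        return e
    x0=np.array(x0,float); sc=np.array(scale); best=None
    for k in range(3):
        sim=np.vstack([x0]+[x0+sc*np.eye(len(x0))[i]*(1 if k%2 else -1) for i in range(len(x0))])
        r=minimize(f,x0,method='Nelder-Mead',options=dict(initial_simplex=sim,xatol=1e-4,fatol=1e-4,maxiter=250)); x0=r.x; sc=sc*.5
    return r.x,r.fun
E
python3 - <<'E'
from h import *
D={}
for n in("top","side"):
    c=read_camera(n); D[n]={"c":c}
    for l in("reader","tilt_plate","port","slide","brush","chip_0","trough","white_bottle","petri"):
        t=trace(n,l); D[n][l]=t
        for k in t[:4]:
            ys,xs=np.nonzero(k["mask"]); u=(xs.mean(),ys.mean()) if len(xs) else (0,0)
            print(n,l,round(k["conf"],2),np.round(k["rect"]),len(xs),np.round(u,1),np.round(unproj(c,u,.03),3)[:2])
pickle.dump(D,open("D0.pkl","wb")); print(state()["time"])
E
```

```text
top reader 0.79 [308. 196. 367. 247.] 1637 [338.  219.6] [ 0.489 -0.082]
top tilt_plate 0.61 [335. 202. 362. 225.] 444 [349.6 213.5] [ 0.519 -0.138]
top port 0.61 [337. 202. 366. 228.] 447 [349.3 213.3] [ 0.52  -0.137]
top brush 0.61 [167. 222. 189. 245.] 308 [175.1 235.2] [0.451 0.635]
top brush 0.55 [243. 224. 249. 242.] 125 [243.  234.5] [0.437 0.343]
top brush 0.51 [142. 229. 156. 252.] 192 [149.  241.2] [0.428 0.745]
top trough 0.84 [307. 198. 366. 247.] 1706 [338.  219.4] [ 0.49  -0.082]
top petri 0.17 [358. 187. 370. 199.] 69 [366.1 192.7] [ 0.631 -0.235]
side reader 0.78 [238. 129. 290. 192.] 1908 [260.3 160.2] [ 0.498 -0.087]
side tilt_plate 0.66 [238. 135. 269. 166.] 573 [253.6 149. ] [ 0.496 -0.149]
side port 0.64 [240. 138. 268. 163.] 479 [254.3 148.5] [ 0.493 -0.15 ]
side slide 0.65 [238. 131. 290. 188.] 1883 [260.6 160.6] [ 0.498 -0.085]
side slide 0.49 [252. 112. 271. 129.] 160 [261.  120.8] [ 0.405 -0.269]
side slide 0.16 [206. 138. 215. 156.] 85 [212.  146.6] [ 0.633 -0.233]
side brush 0.85 [367. 295. 396. 327.] 605 [382.3 310.6] [0.428 0.626]
side brush 0.84 [395. 329. 415. 352.] 271 [404.7 343.7] [0.428 0.744]
side brush 0.77 [324. 226. 345. 255.] 345 [333.8 240. ] [0.432 0.34 ]
side trough 0.97 [234. 131. 291. 188.] 1904 [260.8 160. ] [ 0.496 -0.087]
side petri 0.49 [291. 222. 302. 236.] 124 [296.7 226.8] [0.518 0.236]
1.1
```

```bash
cat >> h.py <<'E'
HX,HZ=.040,.036
def plate_pts(sl,y0=-.055,y1=.055,x0=-.002,x1=.088,z0=-.002,z1=.006):
    b=np.array([[x,y,z] for x in(x0,x1) for y in(y0,y1) for z in(z0,z1)])
    return b@R.from_euler('y',-sl).as_matrix().T+[HX,0,HZ]
def reader_parts(x):
    return [box(-42,45,-80,80,0,30),box(-42,-36,-80,80,0,37),box(36,44,-80,80,0,41),box(-47,47,80,151.5,0,30),
            box(62,114,60,81,0,89),box(62,114,-81,-60,0,89),plate_pts(x[3])]
BR=[box(-31,31,-13,13,0,26),box(-32,32,-15,15,26,44),box(-11,11,-7,7,44,126)]
SL=[box(-28,28,-35,35,0,5),box(-20,20,-9,9,5,8),box(-16,16,-5,5,8,45)]
CH=dict(white=(255,255,255))
def draw(c,im,o,S,polys,col):
    for p in polys: cv2.polylines(im,[np.round((proj(c,p)+.5-o)*S).astype(np.int32)],True,col,1,cv2.LINE_AA)
def rect(x0,x1,y0,y1,z): return np.array([[x0,y0,z],[x1,y0,z],[x1,y1,z],[x0,y1,z]])/1000
def reader_lines(x):
    W=lambda P:np.asarray(P)@R.from_euler('z',x[2]).as_matrix().T+[x[0],x[1],0]
    a=np.linspace(0,2*np.pi,24); M=R.from_euler('y',-x[3]).as_matrix().T
    pl=lambda P:np.asarray(P)@M+[HX,0,HZ]
    return [W(q) for q in (rect(-36,35,-80,80,30),rect(-42,-36,-80,80,37),rect(-43,43,80.5,147.5,30),rect(62,114,60,81,89),rect(62,114,-81,-60,89),
      pl([[-.002,-.055,.006],[.088,-.055,.006],[.088,.055,.006],[-.002,.055,.006]]),pl(np.c_[.042+.016*np.cos(a),.016*np.sin(a),0*a+.006]))]
E
python3 - <<'E'
from h import *
D=pickle.load(open("D0.pkl","rb"))
T,S=D["top"],D["side"]
obs=[(T["c"],T["reader"][0]["mask"]),(S["c"],S["reader"][0]["mask"])]
x,f=fit(obs,reader_parts,[.47,-.1,-.8,.35],scale=(.01,.01,.1,.1)); print("reader",x,f,np.degrees(x[2:]))
for nm,o in(("both",[(T["c"],T["brush"][1]["mask"]),(S["c"],S["brush"][2]["mask"])]),("side",[(S["c"],S["brush"][2]["mask"])])):
    for y0 in(-.4,0,.4): print("brush",nm,*fit(o,BR,[.43,.34,y0]))
for y0 in(-.4,0,.4): print("slide",*fit([(S["c"],S["slide"][1]["mask"])],SL,[.40,-.27,y0]))
np.save("reader.npy",x)
out=[]
for d,o in((T,(300,185)),(S,(228,105))):
    k=6; im=d["c"]["pixels"][o[1]:o[1]+92,o[0]:o[0]+66,::-1]; im=cv2.resize(im,None,fx=k,fy=k,interpolation=cv2.INTER_CUBIC)
    im2=im.copy(); draw(d["c"],im2,np.array(o),k,reader_lines(x),(0,255,255)); out.append(im2)
cv2.imwrite("pics/ov1.png",np.hstack(out))
E
```

```text
reader [ 0.45672493 -0.0689743  -0.9260286   0.25472237] 0.41595003883593373 [-53.05753046  14.59451678]
brush both [0.4360487  0.34321357 0.03747445] 0.3859710144927536
brush both [0.43567334 0.34328104 0.03394995] 0.38620289855072465
brush both [0.43601056 0.34317654 0.0408361 ] 0.38723913043478264
brush side [ 0.43753172  0.34630285 -0.01862146] 0.10543478260869565
brush side [ 0.43705377  0.34628914 -0.01251919] 0.10271739130434783
brush side [0.43746373 0.34642199 0.02936636] 0.10380434782608695
slide [ 0.39604092 -0.29174421  0.15358181] 0.2796875
slide [ 0.39560237 -0.29327003  0.12329846] 0.286328125
slide [ 0.39507314 -0.2910218   0.4528687 ] 0.309765625
```

View pics/ov1.png

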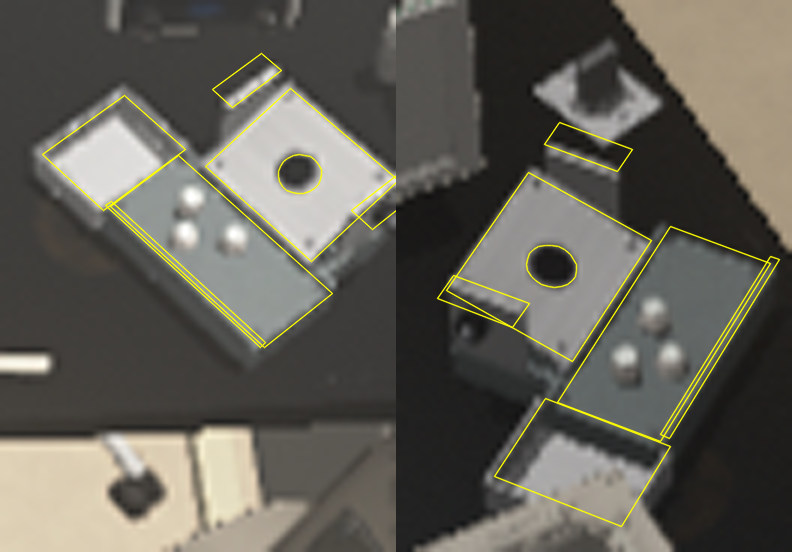

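The overlay shows the fit is already close: plate and port (top crop (300,173), side crop (552,265)) match well, with chips at top crop (192,198), (185,235), (235,238) and the slide at side crop (597,95). I'll refine on edges.

```bash
cat >> h.py <<'E'
def gradmap(c,s=0.7):
    g=cv2.GaussianBlur(cv2.cvtColor(c["pixels"],cv2.COLOR_RGB2GRAY).astype(np.float32),(0,0),s)
    return cv2.Sobel(g,cv2.CV_32F,1,0),cv2.Sobel(g,cv2.CV_32F,0,1)
def score(c,G,polys):
    tot=0
    for p in polys:
        q=proj(c,np.vstack([p,p[:1]])); v=0;n=0
        for a,b in zip(q[:-1],q[1:]):
            L=np.linalg.norm(b-a); k=max(2,int(L*3)); t=(np.arange(k)+.5)/k; pt=(a+(b-a)*t[:,None]).astype(np.float32)
            nn=np.array([-(b-a)[1],(b-a)[0]])/max(L,1e-6)
            gx,gy=[cv2.remap(g,pt[:,0][None],pt[:,1][None],cv2.INTER_CUBIC)[0] for g in G]
            v+=np.minimum(np.abs(gx*nn[0]+gy*nn[1]),250).sum()*L/k; n+=L
        tot+=v/n
    return tot/len(polys)
def gfit(cams,lines,x0,scale):
    Gs=[(c,gradmap(c)) for c in cams]; f=lambda x:-sum(score(c,G,lines(x)) for c,G in Gs)
    x0=np.array(x0,float); sc=np.array(scale,float)
    for k in range(4):
        sim=np.vstack([x0]+[x0+sc[i]*np.eye(len(x0))[i]*(1 if k%2 else -1) for i in range(len(x0))])
        r=minimize(f,x0,method='Nelder-Mead',options=dict(initial_simplex=sim,xatol=1e-5,fatol=1e-3)); x0=r.x; sc=sc*.6
    return r.x,-r.fun
def slide_lines(x):
    W=lambda P:np.asarray(P)@R.from_euler('z',x[2]).as_matrix().T+[x[0],x[1],0]
    return [W(rect(-28,28,-35,35,5))]
E
python3 - <<'E'
from h import *
D=pickle.load(open("D0.pkl","rb")); T,S=D["top"]["c"],D["side"]["c"]
x0=np.load("reader.npy"); L=lambda x:[reader_lines(x)[i] for i in(0,5,6)]
for nm,cs in(("both",[T,S]),("top",[T]),("side",[S])):
    x,f=gfit(cs,L,x0,(.003,.003,.03,.04)); print(nm,np.round(x,4),np.degrees(x[2:]),f)
    if nm=="both": xr=x
np.save("reader.npy",xr)
M=R.from_euler('z',xr[2]).as_matrix(); port=M@(R.from_euler('y',-xr[3]).as_matrix()@[.042,0,.006]+[HX,0,HZ])+[xr[0],xr[1],0]; print("port",port)
for n,c in(("top",T),("side",S)):
    g=c["pixels"].max(2).astype(float); u=proj(c,[port])[0]; y,x=np.mgrid[:420,:560]
    w=np.clip(110-g,0,60)*(np.hypot(x-u[0],y-u[1])<6.5); print(n,"port px pred",u,"dark cen",(w*x).sum()/w.sum(),(w*y).sum()/w.sum())
for o,c,P in(((300,185),T,[(192,198),(185,235),(235,238)]),((228,105),S,[(652-396,313),(625-396,362),(672-396,358)])):
    for p in P:
        w=unproj(c,(p[0]/6-.5+o[0],p[1]/6-.5+o[1]),.040); print("chip local",np.round(M.T@(w-[xr[0],xr[1],0]),4))
for y0 in(-.3,.15,.4): 
    x,f=gfit([S],slide_lines,[.396,-.292,y0],(.004,.004,.05)); print("slide",x,f)
E
```

```text
both [ 0.4573 -0.0648 -0.9469  0.2927] [-54.25590134  16.77105808] 424.1767399460117
top [ 0.4555 -0.0652 -0.9365  0.291 ] [-53.65656473  16.67128348] 227.77858160647125
side [ 0.4589 -0.0642 -0.949   0.3456] [-54.37295684  19.80007174] 201.20850756517856
port [ 0.50314059 -0.1285013   0.05386382]
top port px pred [348.67596999 213.52079642] dark cen 348.8543103448276 212.97413793103448
side port px pred [254.05443462 149.09695091] dark cen 253.57994923857868 148.82402707275804
chip local [0.0121 0.0387 0.04  ]
chip local [-0.0145  0.0181  0.04  ]
chip local [ 0.0122 -0.007   0.04  ]
chip local [ 0.0128 -0.0049  0.04  ]
chip local [0.0095 0.0378 0.04  ]
chip local [-0.015   0.0217  0.04  ]
slide [ 0.39333842 -0.29201191  0.27766313] 216.19702266324654
slide [ 0.39351051 -0.29187504  0.28666887] 216.21094903355308
slide [ 0.39345246 -0.29193441  0.2847809 ] 216.1854236072916
```

Call:
servo_tool([
  [[0.84,-0.72,-0.23,0,0,-0.7,-1],[0.84,-0.72,-0.23,0,0,-0.7,-1],[0.84,-0.72,-0.23,0,0,-0.7,-1],[0.84,-0.72,-0.23,0,0,-0.7,-1],[0.84,-0.72,-0.23,0,0,-0.7,-1],[0.84,-0.72,-0.23,0,0,-0.7,-1],[0.84,-0.72,-0.23,0,0,-0.7,-1],[0.84,-0.72,-0.23,0,0,-0.7,-1]],
])

```text
time: 2.1
tcp_pos: [0.3609, -0.3795, 0.3002]
tcp_rot: [0.0, 0.954, 0.3, -0.0]
wrist_force: [0.7, -0.6, -0.8]
gripper_width: 0.997
finger_force: 0.0
```

```bash
cat >> h.py <<'E'
def tool_R(yaw,n=None):
    """tool down, tool x at yaw (deg)"""
    a=np.radians(yaw); return np.array([[np.cos(a),np.sin(a),0],[np.sin(a),-np.cos(a),0],[0,0,-1]])
def cur():
    s=state(); q=s["tcp_rot"]; return np.array(s["tcp_pos"]),R.from_quat([q[1],q[2],q[3],q[0]]).as_matrix(),s
def plan(pos,Rt,frac=1):
    p,Rc,s=cur(); d=Rc.T@(np.asarray(pos)-p)/.3; w=R.from_matrix(Rc.T@Rt).as_rotvec()/.5
    print("t",round(s["time"],2),"p",np.round(p,4),"yaw",round(np.degrees(np.arctan2(Rc[1,0],Rc[0,0])),2),"zdir",np.round(Rc[:,2],3),"shift",np.round(d,3),"turn",np.round(w,3),"F",np.round(s["wrist_force"],1),"w",round(float(s["gripper_width"]),3),"ff",round(float(s["finger_force"]),1)); return d,w
E
python3 - <<'E'
from h import *
print(np.round(state()["joint_pos"],2))
plan([.50,0,.30],tool_R(60)); plan([.437,.346,.25],tool_R(90))
D=pickle.load(open("D0.pkl","rb")); T,S=D["top"]["c"],D["side"]["c"]
def BL(c):
    def f(x):
        W=lambda P:np.asarray(P)@R.from_euler('z',x[2]).as_matrix().T+[x[0],x[1],0]
        out=[W(rect(-32,32,-15,15,44)),W(rect(-11,11,-7,7,126))]
        q=proj(c,W(box(-11,11,-7,7,44,126))); h=cv2.convexHull(q.astype(np.float32),returnPoints=False)[:,0]
        out.append(W(box(-11,11,-7,7,44,126))[h]); return out
    return f
for n,c in(("top",T),("side",S)):
    for y0 in(-.2,0,.2): print(n,*gfit([c],BL(c),[.4375,.3455,y0],(.004,.004,.08)))
E
```

```text
[ 0.83  0.13 -0.16  1.85  0.02  1.17 -0.3 ]
t 2.1 p [ 0.3609 -0.3795  0.3002] yaw 34.89 zdir [-0. -0. -1.] shift [ 1.104 -0.772  0.   ] turn [-0.     0.001 -0.876] F [ 0.7 -0.6 -0.8] w 0.997 ff 0.0
t 2.1 p [ 0.3609 -0.3795  0.3002] yaw 34.89 zdir [-0. -0. -1.] shift [ 1.592 -1.838  0.167] turn [-0.     0.    -1.924] F [ 0.7 -0.6 -0.8] w 0.997 ff 0.0
top [ 0.43286474  0.34532658 -0.07486847] 222.67968359940008
top [ 0.43295141  0.34543088 -0.07000178] 222.65740105029911
top [ 0.43289131  0.34539598 -0.07082736] 222.68142160968304
side [0.43703809 0.34613494 0.01190096] 190.00640518935606
side [0.43706101 0.34617873 0.00980393] 190.0186869447382
side [0.43698099 0.34620447 0.00242571] 190.02635922178607
```

Call:
servo_tool([
  [[0.99,-0.73,0,0,0,-0.87,-1],[0.99,-0.73,0,0,0,-0.87,-1],[0.99,-0.73,0,0,0,-0.87,-1],[0.99,-0.73,0,0,0,-0.87,-1],[0.99,-0.73,0,0,0,-0.87,-1],[0.99,-0.73,0,0,0,-0.87,-1],[0.99,-0.73,0,0,0,-0.87,-1],[0.99,-0.73,0,0,0,-0.87,-1]],
])

```text
time: 3.1
tcp_pos: [0.4794, -0.0306, 0.2999]
tcp_rot: [-0.0, 0.867, 0.498, -0.0]
wrist_force: [0.7, -1.0, -0.3]
gripper_width: 1.001
finger_force: 0.0
```

```bash
python3 - <<'E'
from h import *
plan([.47,.26,.28],tool_R(90)); plan([.435,.346,.20],tool_R(89))
E
```

```text
t 3.1 p [ 0.4794 -0.0306  0.2999] yaw 59.77 zdir [-0.001 -0.    -1.   ] shift [ 0.821 -0.515  0.066] turn [-0.002  0.    -1.055] F [ 0.7 -1.  -0.3] w 1.001 ff 0.0
t 3.1 p [ 0.4794 -0.0306  0.2999] yaw 59.77 zdir [-0.001 -0.    -1.   ] shift [ 1.01  -0.76   0.333] turn [-0.002  0.    -1.02 ] F [ 0.7 -1.  -0.3] w 1.001 ff 0.0
```

Call:
servo_tool([
  [[1.0,-0.76,0.2,0,0,-1,-1],[1.0,-0.76,0.2,0,0,-1,-1],[1.0,-0.76,0.2,0,0,-1,-1],[1.0,-0.76,0.2,0,0,-1,-1],[1.0,-0.76,0.2,0,0,-1,-1],[1.0,-0.76,0.3,0,0,-1,-1],[1.0,-0.76,0.3,0,0,-1,-1],[1.0,-0.76,0.3,0,0,-1,-1]],
])

```text
time: 4.1
tcp_pos: [0.4334, 0.3437, 0.2095]
tcp_rot: [-0.0, 0.716, 0.698, -0.001]
wrist_force: [-0.2, -1.1, 0.0]
gripper_width: 0.999
finger_force: 0.0
```

```bash
python3 - <<'E'
from h import *
print(np.round(state()["joint_pos"],2))
plan([.435,.346,.083],tool_R(89))
D=pickle.load(open("D0.pkl","rb"))
out=[]
for n in("top","side"):
    c=read_camera(n); o=np.round(proj(c,[[.435,.346,.12]])[0]).astype(int)-[33,33]
    im=cv2.resize(c["pixels"][o[1]:o[1]+66,o[0]:o[0]+66,::-1],None,fx=6,fy=6,interpolation=cv2.INTER_CUBIC); out.append(im)
cv2.imwrite("pics/br.png",np.hstack(out))
E
```

```text
[-0.13  0.35 -0.8   1.86  0.29  1.05 -1.07]
t 4.1 p [0.4334 0.3437 0.2095] yaw 88.47 zdir [-0.002 -0.001 -1.   ] shift [0.008 0.006 0.422] turn [-0.003  0.002 -0.018] F [-0.2 -1.1  0. ] w 0.999 ff 0.0
```

View pics/br.png

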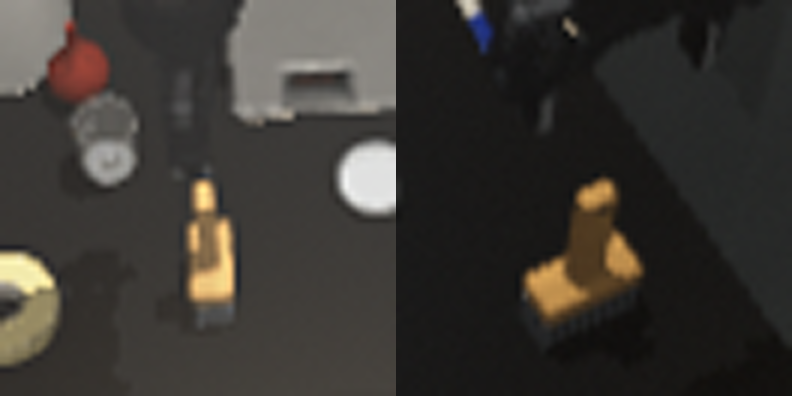

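The top crop shows the brush handle at (203,195) with the head lined up along world x. The side crop shows the handle at (597,195), with the open gripper above and nothing near the brush. Descend and grip.

Call:
servo_tool([
  [[0.008,0.006,0.2,0,0,-0.02,-1],[0.008,0.006,0.42,0,0,-0.02,-1],[0.008,0.006,0.42,0,0,-0.02,-1],[0.008,0.006,0.42,0,0,-0.02,-1],[0.008,0.006,0.42,0,0,-0.02,0.8],[0.008,0.006,0.42,0,0,-0.02,1],[0.008,0.006,0.42,0,0,-0.02,1],[0.008,0.006,0.42,0,0,-0.02,1],[0.008,0.006,0.42,0,0,-0.02,1],[0.008,0.006,0.42,0,0,-0.02,1]],
], force=80)

```text
time: 5.45
tcp_pos: [0.4351, 0.3474, 0.0851]
tcp_rot: [0.0, 0.713, 0.701, 0.0]
wrist_force: [-2.2, -1.7, 10.5]
gripper_width: 0.244
finger_force: 78.4
```

```bash
python3 - <<'E'
from h import *
plan([.435,.346,.083],tool_R(89))
xr=np.load("reader.npy"); M=R.from_euler('z',xr[2]).as_matrix()
s=np.degrees(xr[2])+90
print("tool yaw for reader",s, "start", M@[0,-.045,0]+[xr[0],xr[1],0],"end",M@[0,.09,0]+[xr[0],xr[1],0])
c=read_camera("side"); o=np.round(proj(c,[[.435,.346,.08]])[0]).astype(int)-[33,33]
cv2.imwrite("pics/br2.png",cv2.resize(c["pixels"][o[1]:o[1]+66,o[0]:o[0]+66,::-1],None,fx=6,fy=6,interpolation=cv2.INTER_CUBIC))
E
```

```text
t 5.45 p [0.4351 0.3474 0.0851] yaw 89.09 zdir [ 0.001  0.    -1.   ] shift [-0.005 -0.     0.007] turn [ 0.002 -0.001  0.003] F [-2.2 -1.7 10.5] w 0.244 ff 78.4
tool yaw for reader 35.74409865634048 start [ 0.42077038 -0.09108989  0.        ] end [ 0.53034099 -0.01222747  0.        ]
```

Call:
servo_tool([
  [[0,0,-0.2,0,0,0,1],[0,0,-0.38,0,0,0,1],[0,0,-0.4,0,0,0,1],[-0.72,0.1,-0.4,0,0,0.5,1],[-0.72,0.1,-0.4,0,0,1,1],[-0.72,0.1,-0.4,0,0,1,1],[-0.72,0.1,-0.4,0,0,1,1],[-0.72,0.1,-0.4,0,0,1,1],[-0.72,0.1,-0.4,0,0,1,1]],
])

```text
time: 6.62
tcp_pos: [0.4611, 0.1312, 0.204]
tcp_rot: [-0.0, 0.864, 0.504, -0.0]
wrist_force: [0.4, -0.1, -0.7]
gripper_width: 0.25
finger_force: 78.8
```

```bash
python3 - <<'E'
from h import *
plan([.4232,-.0893,.200],tool_R(36))
for n in("petri","water_bath","instrument_case"):
    t=trace("side",n); c=read_camera("side")
    for k in t[:1]: print(n,k["conf"],k["rect"])
E
```

```text
t 6.62 p [0.4611 0.1312 0.204 ] yaw 60.46 zdir [-0.001  0.    -1.   ] shift [-0.702  0.252  0.013] turn [-0.001  0.     0.854] F [ 0.4 -0.1 -0.7] w 0.25 ff 78.8
instrument_case 0.64 [236.1, 132.1, 287.2, 189.0]
```

Call:
servo_tool([
  [[-0.3,0.2,0.013,0,0,0.4,1],[-0.7,0.252,0.013,0,0,0.85,1],[-0.7,0.252,0.013,0,0,0.85,1],[-0.7,0.252,0.013,0,0,0.85,1],[-0.7,0.252,0.013,0,0,0.85,1],[-0.7,0.252,0.013,0,0,0.85,1],[-0.7,0.252,0.013,0,0,0.85,1],[-0.7,0.252,0.013,0,0,0.85,1]],
])

```text
time: 7.92
tcp_pos: [0.4237, -0.0886, 0.2004]
tcp_rot: [-0.0, 0.951, 0.31, 0.0]
wrist_force: [-0.5, 0.2, -1.7]
gripper_width: 0.245
finger_force: 78.8
```

```bash
python3 - <<'E'
from h import *
plan([.4232,-.0893,.130],tool_R(36)); 
xr=np.load("reader.npy"); out=[]
for n in("top","side"):
    c=read_camera(n); k=6; o=np.round(proj(c,[[.45,-.07,.09]])[0]).astype(int)-[33,46]
    im=cv2.resize(c["pixels"][o[1]:o[1]+92,o[0]:o[0]+66,::-1],None,fx=k,fy=k,interpolation=cv2.INTER_CUBIC)
    p,Rc,s=cur(); b=p+[0,0,-.085]; B=R.from_euler('z',np.arctan2(Rc[1,0],Rc[0,0])-np.pi/2).as_matrix()
    L=[rect(-32,32,-15,15,44)@B.T+b,rect(-31,31,-13,13,0)@B.T+b]
    draw(c,im,o,k,L,(0,255,255)); draw(c,im,o,k,reader_lines(xr)[:3],(0,255,0)); out.append(im)
cv2.imwrite("pics/sw.png",np.hstack(out))
E
```

```text
t 7.92 p [ 0.4237 -0.0886  0.2004] yaw 36.17 zdir [-0.  0. -1.] shift [-0.003  0.001  0.235] turn [-0.    -0.     0.006] F [-0.5  0.2 -1.7] w 0.245 ff 78.8
```

View pics/sw.png

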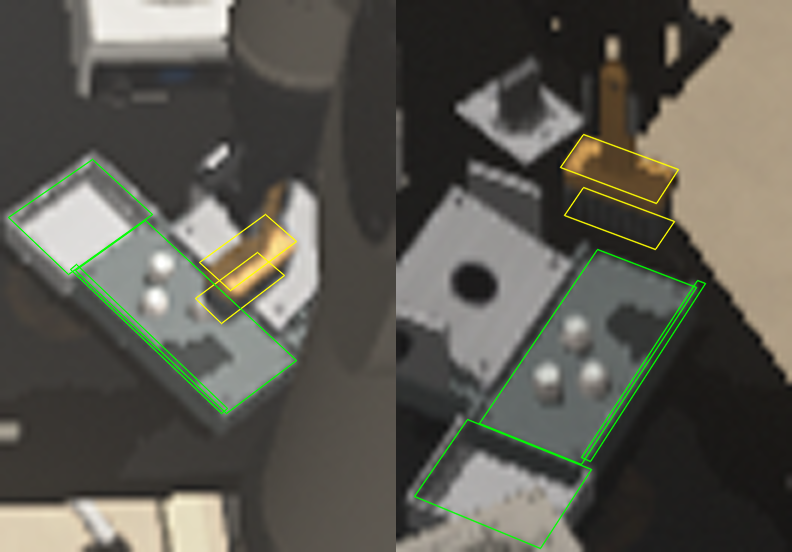

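The brush in hand matches the predicted outline in both views. It sits behind the chips, which are at side crop (575,335), (548,378) and (593,375), and lines up with the bed width.

Call:
servo_tool([
  [[0,0,0.15,0,0,0,1],[0,0,0.235,0,0,0,1],[0,0,0.26,0,0,0,1],[0,0,0.278,0,0,0,1],[0,0,0.278,0,0,0,1],[0,0,0.278,0,0,0,1]],
])

```text
time: 8.78
tcp_pos: [0.424, -0.0895, 0.1177]
tcp_rot: [0.0, 0.951, 0.31, 0.001]
wrist_force: [-0.2, -0.0, -0.5]
gripper_width: 0.249
finger_force: 78.7
```

```bash
python3 - <<'E'
from h import *
plan([.5303,-.0122,.117],tool_R(36)); xr=np.load("reader.npy")
p,Rc,s=cur(); print("local",R.from_euler('z',xr[2]).as_matrix().T@(p-[xr[0],xr[1],0]), s["moment"])
E
```

```text
t 8.78 p [ 0.424  -0.0895  0.1177] yaw 36.08 zdir [ 0.001 -0.    -1.   ] shift [0.438 0.001 0.003] turn [ 0.002 -0.002  0.003] F [-0.2 -0.  -0.5] w 0.249 ff 78.7
local [ 0.00053387 -0.04145426  0.1177331 ] [ 0.02808681 -0.02634039 -0.06175085]
```

Call:
servo_tool([
  [[0.035,0,0.002,0,0,0,1],[0.07,0,0.002,0,0,0,1],[0.105,0,0.002,0,0,0,1],[0.14,0,0.002,0,0,0,1],[0.175,0,0.002,0,0,0,1],[0.21,0,0.002,0,0,0,1],[0.245,0,0.002,0,0,0,1],[0.28,0,0.002,0,0,0,1],[0.315,0,0.002,0,0,0,1],[0.35,0,0.002,0,0,0,1],[0.385,0,0.002,0,0,0,1],[0.42,0,0.002,0,0,0,1]],
])

```text
time: 10.28
tcp_pos: [0.5259, -0.0147, 0.1164]
tcp_rot: [-0.0, 0.951, 0.31, 0.0]
wrist_force: [-0.9, -1.1, -1.1]
gripper_width: 0.245
finger_force: 78.7
```

Call:
servo_tool([
  [[0.03,0,0,0,0,0,1],[0.05,0,0,0,0,0,1],[0.05,0,0,0,0,0,1]],
])

```text
time: 10.65
tcp_pos: [0.5376, -0.006, 0.1164]
tcp_rot: [-0.0, 0.951, 0.31, 0.0]
wrist_force: [-0.0, -1.0, -1.1]
gripper_width: 0.245
finger_force: 78.7
```

```bash
python3 - <<'E'
from h import *
xr=np.load("reader.npy")
p,Rc,s=cur(); print(s["time"],s["wrist_force"],"local",R.from_euler('z',xr[2]).as_matrix().T@(p-[xr[0],xr[1],0]))
plan([.435,.347,.2],tool_R(89))
out=[]
for n in("top","side"):
    c=read_camera(n); k=6; o=np.round(proj(c,[[.48,-.06,.05]])[0]).astype(int)-[33,46]
    out.append(cv2.resize(c["pixels"][o[1]:o[1]+92,o[0]:o[0]+66,::-1],None,fx=k,fy=k,interpolation=cv2.INTER_CUBIC))
cv2.imwrite("pics/sw2.png",np.hstack(out))
E
```

```text
10.65 [-0.02713661 -1.03269555 -1.08684921] local [-0.00075974  0.09954715  0.11637343]
t 10.65 p [ 0.5376 -0.006   0.1164] yaw 36.1 zdir [-0.  0. -1.] shift [ 0.417 -1.152 -0.279] turn [-0.    -0.    -1.846] F [-0.  -1.  -1.1] w 0.245 ff 78.7
```

View pics/sw2.png

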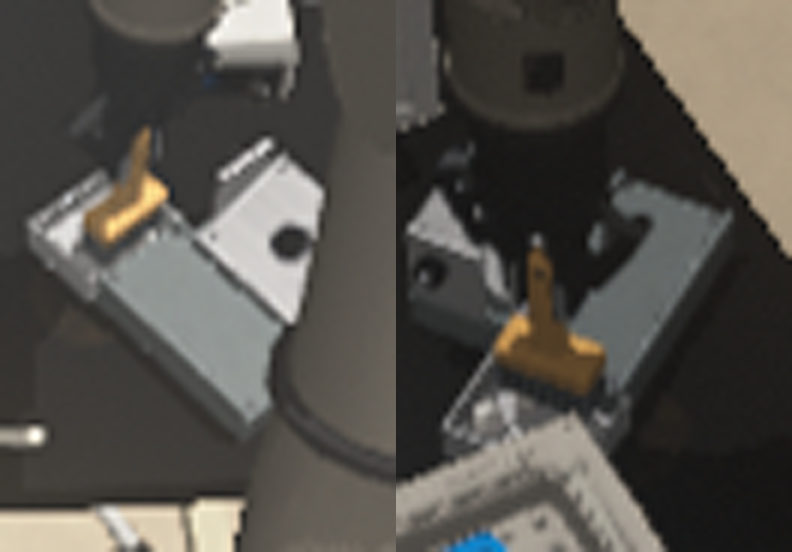

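Bed is clear; the white chips lie in the trough (side crop about (490,410)). I'll take the brush back.

Call:
servo_tool([
  [[0,0,-0.2,0,0,0,1],[0,0,-0.31,0,0,0,1],[0.03,-0.54,-0.31,0,0,-0.5,1],[0.03,-0.54,-0.31,0,0,-1,1],[0.03,-0.54,-0.31,0,0,-1,1],[0.03,-0.54,-0.31,0,0,-1,1],[0.03,-0.54,-0.31,0,0,-1,1],[0.03,-0.54,-0.31,0,0,-1,1]],
])

```text
time: 11.75
tcp_pos: [0.4498, 0.1289, 0.2093]
tcp_rot: [-0.0, 0.845, 0.534, -0.0]
wrist_force: [-0.4, 0.6, -2.0]
gripper_width: 0.246
finger_force: 78.9
```

```bash
python3 - <<'E'
from h import *
plan([.435,.347,.12],tool_R(89))
E
```

```text
t 11.75 p [0.4498 0.1289 0.2093] yaw 64.58 zdir [-0. -0. -1.] shift [ 0.636 -0.357  0.298] turn [-0.     0.    -0.852] F [-0.4  0.6 -2. ] w 0.246 ff 78.9
```

Call:
servo_tool([
  [[0.636,-0.357,0,0,0,-0.85,1],[0.636,-0.357,0,0,0,-0.85,1],[0.636,-0.357,0,0,0,-0.85,1],[0.636,-0.357,0,0,0,-0.85,1],[0.636,-0.357,0.1,0,0,-0.85,1],[0.636,-0.357,0.22,0,0,-0.85,1],[0.636,-0.357,0.32,0,0,-0.85,1],[0.636,-0.357,0.37,0,0,-0.85,1],[0.636,-0.357,0.395,0,0,-0.85,1],[0.636,-0.357,0.41,0,0,-0.85,1],[0.636,-0.357,0.412,0,0,-0.85,1]],
])

```text
time: 13.12
tcp_pos: [0.4342, 0.3483, 0.0863]
tcp_rot: [0.0, 0.713, 0.701, 0.0]
wrist_force: [-0.6, -0.2, -1.5]
gripper_width: 0.247
finger_force: 79.0
```

```bash
python3 - <<'E'
from h import *
plan([.435,.347,.085],tool_R(89))
E
```

```text
t 13.12 p [0.4342 0.3483 0.0863] yaw 89.07 zdir [ 0.001  0.    -1.   ] shift [-0.004  0.003  0.004] turn [ 0.001 -0.001  0.002] F [-0.6 -0.2 -1.5] w 0.247 ff 79.0
```

Not yet in contact; ease down to light contact, then open.

Call:
servo_tool([
  [[0,0,0.004,0,0,0,1],[0,0,0.007,0,0,0,1],[0,0,0.007,0,0,0,1]],
])

```text
time: 13.5
tcp_pos: [0.4343, 0.3487, 0.085]
tcp_rot: [0.0, 0.713, 0.701, 0.001]
wrist_force: [-3.8, -2.7, 15.3]
gripper_width: 0.243
finger_force: 81.1
```

```bash
python3 - <<'E'
from h import *
plan([.435,.347,.085],tool_R(89))
E
```

```text
t 13.5 p [0.4343 0.3487 0.085 ] yaw 89.08 zdir [ 0.001  0.001 -1.   ] shift [-0.006  0.002  0.   ] turn [ 0.003 -0.001  0.003] F [-3.8 -2.7 15.3] w 0.243 ff 81.1
```

Call:
servo_tool([
  [[0,0,-0.002,0,0,0,1],[0,0,-0.002,0,0,0,0],[0,0,-0.002,0,0,0,-1],[0,0,-0.002,0,0,0,-1],[0,0,-0.002,0,0,0,-1],[0,0,-0.002,0,0,0,-1],[0,0,-0.1,0,0,0,-1],[0,0,-0.25,0,0,0,-1],[0,0,-0.42,0,0,0,-1],[0,0,-0.6,0,0,0,-1],[0,0,-0.6,0,0,0,-1]],
])

```text
time: 14.88
tcp_pos: [0.435, 0.3496, 0.2678]
tcp_rot: [0.001, 0.713, 0.701, 0.003]
wrist_force: [1.0, -0.3, -0.2]
gripper_width: 0.999
finger_force: 0.0
```

```bash
python3 - <<'E'
from h import *
plan([.48,.05,.28],tool_R(60))
out=[]
for n in("top","side"):
    c=read_camera(n); k=5; o=np.round(proj(c,[[.46,.16,.03]])[0]).astype(int)-[40,55]
    out.append(cv2.resize(c["pixels"][o[1]:o[1]+110,o[0]:o[0]+80,::-1],None,fx=k,fy=k,interpolation=cv2.INTER_CUBIC))
    if n=="side":
        for y0 in(.28,): print("slide",*gfit([c],slide_lines,[.3935,-.292,y0],(.004,.004,.05)))
        xr=np.load("reader.npy"); L=lambda x:[reader_lines(x)[i] for i in(0,5,6)]; print("reader side",*gfit([c],L,xr,(.003,.003,.03,.04)))
cv2.imwrite("pics/rel.png",np.hstack(out))
E
```

```text
t 14.88 p [0.435  0.3496 0.2678] yaw 89.07 zdir [ 0.005  0.003 -1.   ] shift [-0.996  0.166 -0.043] turn [ 0.009 -0.009  1.015] F [ 1.  -0.3 -0.2] w 0.999 ff 0.0
slide [ 0.39334945 -0.29208327  0.28059551] 217.18403325227115
reader side [ 0.45872505 -0.06427277 -0.95189413  0.3394762 ] 202.92622955685852
```

View pics/rel.png

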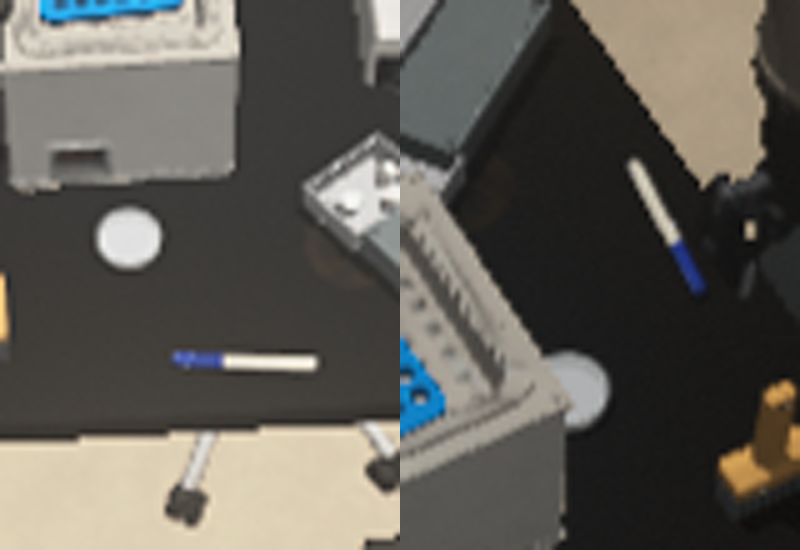

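The brush stands upright at side crop (775,440), the marker and petri dish are undisturbed, and the chips are in the trough at top crop (345,205)/(383,172).

```bash
python3 - <<'E'
from h import *
C={n:read_camera(n) for n in("top","side")}; pickle.dump(C,open("C1.pkl","wb")); T,S=C["top"],C["side"]
for nm,cs in(("top",[T]),("side",[S]),("both",[T,S])):
    for y0 in (.1,.35): print("slide",nm,*gfit(cs,slide_lines,[.3935,-.292,y0],(.004,.004,.05)))
L=lambda x:[reader_lines(x)[i] for i in(0,5,6)]; L2=lambda x:[reader_lines(x)[i] for i in(5,6)]; xr=np.load("reader.npy")
for nm,cs in(("top",[T]),("side",[S]),("both",[T,S])):
    for l,LL in(("all",L),("plate",L2)):
        for s0 in(.27,.4):
            x,f=gfit(cs,LL,[*xr[:3],s0],(.003,.003,.03,.04)); 
            M=R.from_euler('z',x[2]).as_matrix(); P=M@(R.from_euler('y',-x[3]).as_matrix()@[.042,0,.006]+[HX,0,HZ])+[x[0],x[1],0]
            print(nm,l,np.round(x[:2],4),np.degrees(x[2:]).round(2),round(f,2),"port",P.round(4))
E
```

```text
slide top [ 0.39443507 -0.29788655  0.26857126] 194.979060407778
slide top [ 0.39452548 -0.29789534  0.27168555] 194.95477246614072
slide side [ 0.39341857 -0.29199512  0.28776893] 217.00280588283778
slide side [ 0.39330899 -0.2920128   0.27798466] 216.96774544315593
slide both [ 0.39328652 -0.29349518  0.28288917] 403.7348306789985
slide both [ 0.39358792 -0.29355624  0.27703113] 403.7666101027613
top all [ 0.4613 -0.0613] [-50.81 -14.43] 51.15 port [ 0.5132 -0.125   0.0313]
top all [ 0.4613 -0.0612] [-50.81 -14.23] 51.15 port [ 0.5132 -0.1249  0.0315]
top plate [ 0.5047 -0.0367] [-100.89  -84.83] 214.46 port [ 0.4953 -0.0856 -0.0053]
top plate [ 0.4631 -0.0599] [-54.99  15.72] 23.42 port [ 0.5083 -0.1245  0.0532]
side all [ 0.4587 -0.0642] [-54.44  19.57] 203.15 port [ 0.5038 -0.1273  0.0557]
side all [ 0.4587 -0.0643] [-54.41  19.87] 203.16 port [ 0.5038 -0.1272  0.0559]
side plate [ 0.4601 -0.0665] [-53.88  22.16] 239.05 port [ 0.5052 -0.1284  0.0574]
side plate [ 0.4604 -0.0664] [-54.25  21.8 ] 239.01 port [ 0.5052 -0.1287  0.0572]
both all [ 0.4585 -0.064 ] [-53.92  20.2 ] 249.28 port [ 0.5041 -0.1266  0.0561]
both all [ 0.4585 -0.0641] [-54.05  19.5 ] 249.14 port [ 0.504  -0.1269  0.0557]
both plate [ 0.4601 -0.0662] [-52.97  24.36] 261.38 port [ 0.5057 -0.1267  0.0588]
both plate [ 0.4602 -0.0661] [-53.02  24.41] 261.42 port [ 0.5057 -0.1266  0.0588]
```

Call:
servo_tool([
  [[-0.98,0.16,-0.04,0,0,1,-1],[-0.98,0.16,-0.04,0,0,1,-1],[-0.98,0.16,-0.04,0,0,1,-1],[-0.98,0.16,-0.04,0,0,1,-1],[-0.98,0.16,-0.04,0,0,1,-1],[-0.98,0.16,-0.04,0,0,1,-1],[-0.98,0.16,-0.04,0,0,1,-1]],
])

```text
time: 15.95
tcp_pos: [0.4768, 0.0539, 0.275]
tcp_rot: [-0.001, 0.864, 0.503, -0.001]
wrist_force: [-0.5, 0.6, -0.3]
gripper_width: 0.999
finger_force: 0.0
```

```bash
python3 - <<'E'
from h import *
plan([.46,-.13,.26],tool_R(32)); plan([.3935,-.2932,.20],tool_R(32))
E
```

```text
t 15.95 p [0.4768 0.0539 0.275 ] yaw 60.44 zdir [-0.001  0.    -1.   ] shift [-0.561  0.254  0.05 ] turn [-0.003  0.001  0.993] F [-0.5  0.6 -0.3] w 0.999 ff 0.0
t 15.95 p [0.4768 0.0539 0.275 ] yaw 60.44 zdir [-0.001  0.    -1.   ] shift [-1.143  0.33   0.25 ] turn [-0.003  0.001  0.993] F [-0.5  0.6 -0.3] w 0.999 ff 0.0
```

Call:
servo_tool([
  [[-0.56,0.25,0.05,0,0,0.7,-1],[-0.56,0.25,0.05,0,0,1,-1],[-0.56,0.25,0.05,0,0,1,-1],[-0.56,0.25,0.05,0,0,1,-1],[-1,0.31,0.12,0,0,1,-1],[-1,0.31,0.12,0,0,1,-1],[-1,0.31,0.12,0,0,1,-1],[-1,0.31,0.12,0,0,1,-1]],
])

```text
time: 16.95
tcp_pos: [0.4106, -0.2522, 0.2394]
tcp_rot: [-0.0, 0.962, 0.275, -0.0]
wrist_force: [0.5, 1.1, 0.6]
gripper_width: 1.003
finger_force: 0.0
```

```bash
python3 - <<'E'
from h import *
plan([.3935,-.2932,.12],tool_R(16.1))
C={n:read_camera(n) for n in("top","side")}; pickle.dump(C,open("C2.pkl","wb"))
k=6;out=[]; xr=np.load("reader.npy"); D=pickle.load(open("D0.pkl","rb"))
for c in (D["top"]["c"],C["top"]):
    o=np.round(proj(c,[[.49,-.12,.05]])[0]).astype(int)-[33,38]
    im=cv2.resize(c["pixels"][o[1]:o[1]+76,o[0]:o[0]+66,::-1],None,fx=k,fy=k,interpolation=cv2.INTER_CUBIC); draw(c,im,o,k,[reader_lines(xr)[i] for i in(5,6)],(0,255,0)); out.append(im)
cv2.imwrite("pics/t2.png",np.hstack(out))
E
```

```text
t 16.95 p [ 0.4106 -0.2522  0.2394] yaw 31.87 zdir [-0.     0.001 -1.   ] shift [-0.121  0.086  0.398] turn [-0.002  0.     0.551] F [0.5 1.1 0.6] w 1.003 ff 0.0
```

View pics/t2.png

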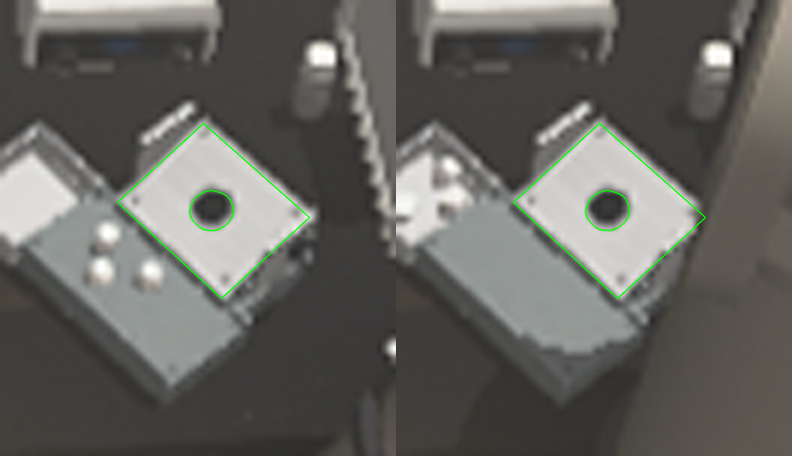

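```bash
cat > f.py <<'E'
from h import *
D=pickle.load(open("D0.pkl","rb")); T,S=D["top"]["c"],D["side"]["c"]; GT,GS=gradmap(T,.6),gradmap(S,.6); xr=np.load("reader.npy")
def sh(c,d):
    c=dict(c); K=c["K"].copy(); K[0,2]+=d[0]; K[1,2]+=d[1]; c["K"]=K; return c
def run(idx,w,s0):
    def f(x):
        L=reader_lines(x[:4]); L=[L[i] for i in idx]; d=x[4:]*100
        return -score(sh(T,d[:2]),GT,L)-score(sh(S,d[2:]),GS,L)+w*(d**2).sum()
    x=np.r_[xr[:3],s0,0,0,0,0]; sc=np.array([.002,.002,.02,.05,.003,.003,.003,.003])
    for k in range(6):
        r=minimize(f,x,method='Nelder-Mead',options=dict(initial_simplex=np.vstack([x,x+np.diag(sc*(-1)**k)]),xatol=1e-5,fatol=1e-3,maxiter=1500)); x=r.x; sc=sc*.75
    M=R.from_euler('z',x[2]).as_matrix(); P=M@(R.from_euler('y',-x[3]).as_matrix()@[.042,0,.006]+[HX,0,HZ])+[x[0],x[1],0]
    print(idx,w,"xy",x[:2].round(4),"deg",np.degrees(x[2:4]).round(2),"px",(x[4:]*100).round(2),"port",P.round(4),round(r.fun,2))
for idx in((0,5,6),(5,6),(0,5)):
    for w in(3,30): run(idx,w,.33)
run((0,5,6),10,.42)
E
python3 f.py
```

```text
(0, 5, 6) 3 xy [ 0.4572 -0.0649] deg [-54.24  18.61] px [ 0.04  0.23 -0.17  0.15] port [ 0.5028 -0.1281  0.0551] -439.71
(0, 5, 6) 30 xy [ 0.4573 -0.0648] deg [-54.27  18.28] px [ 0.01  0.17 -0.08  0.06] port [ 0.5029 -0.1282  0.0549] -438.05
(5, 6) 3 xy [ 0.4592 -0.0669] deg [-54.83  19.94] px [ 0.11  0.11 -0.14  0.11] port [ 0.5038 -0.1302  0.056 ] -488.51
(5, 6) 30 xy [ 0.4595 -0.0671] deg [-54.98  19.12] px [ 0.01  0.03 -0.01  0.04] port [ 0.5041 -0.1308  0.0554] -488.22
(0, 5) 3 xy [ 0.4572 -0.0648] deg [-54.18  18.48] px [ 0.09  0.26 -0.21  0.15] port [ 0.5028 -0.128   0.055 ] -409.79
(0, 5) 30 xy [ 0.4574 -0.0647] deg [-54.27  18.22] px [ 0.03  0.17 -0.1   0.06] port [ 0.5029 -0.128   0.0548] -407.69
(0, 5, 6) 10 xy [ 0.4575 -0.0648] deg [-54.24  18.65] px [ 0.07  0.26 -0.12  0.1 ] port [ 0.503  -0.128   0.0551] -438.94
```

Call:
servo_tool([
  [[-0.12,0.085,0.3,0,0,0.55,-1],[-0.12,0.085,0.4,0,0,0.55,-1],[-0.12,0.085,0.4,0,0,0.55,-1],[-0.12,0.085,0.4,0,0,0.55,-1],[-0.12,0.085,0.4,0,0,0.55,-1],[-0.12,0.085,0.4,0,0,0.55,-1]],
])

```text
time: 17.8
tcp_pos: [0.3939, -0.2941, 0.1214]
tcp_rot: [0.001, 0.99, 0.14, 0.001]
wrist_force: [-0.5, 0.3, -0.3]
gripper_width: 1.002
finger_force: 0.0
```

Call:
servo_tool([
  [[0,0.002,0.2,0,0,0,-1],[0,0.002,0.32,0,0,0,-1],[0,0.002,0.355,0,0,0,-1],[0,0.002,0.355,0,0,0,-1],[0,0.002,0.355,0,0,0,0.3],[0,0.002,0.355,0,0,0,1],[0,0.002,0.355,0,0,0,1],[0,0.002,0.355,0,0,0,1],[0,0.002,0.355,0,0,0,1],[0,0.002,0.355,0,0,0,1],[0,0.002,0.355,0,0,0,1]],
], force=50)

```text
time: 19.18
tcp_pos: [0.3931, -0.2946, 0.0136]
tcp_rot: [0.0, 0.99, 0.139, 0.0]
wrist_force: [-2.6, 0.3, 9.8]
gripper_width: 0.104
finger_force: 49.2
```

```bash
python3 - <<'E'
from h import *
plan([.3935,-.2932,.12],tool_R(45)); print(state()["moment"],state()["joint_pos"].round(2))
c=read_camera("side"); p,Rc,s=cur(); yaw=np.arctan2(Rc[1,0],Rc[0,0])
for y0 in(.2,.3):
    x,f=gfit([c],slide_lines,[.3935,-.293,y0],(.004,.004,.05)); print(x,f,"rel tool",Rc.T@(np.r_[x[:2],0]-p))
E
```

```text
t 19.18 p [ 0.3931 -0.2946  0.0136] yaw 16.03 zdir [ 0. -0. -1.] shift [ 0.003 -0.004 -0.355] turn [ 0.    -0.    -1.011] F [-2.6  0.3  9.8] w 0.104 ff 49.2
[0.23531964 0.36251835 0.01458285] [ 0.66  0.46 -0.18  2.16  0.16  0.53 -0.92]
[ 0.39447515 -0.29379256  0.2778959 ] 163.49683796936606 rel tool [ 0.00150563 -0.00048328  0.01358654]
[ 0.39443421 -0.29382354  0.27683593] 163.44851739689372 rel tool [ 0.00145773 -0.00046481  0.01358654]
```

Call:
servo_tool([
  [[0,0,-0.1,0,0,0,1],[0,0,-0.3,0,0,0,1],[0,0,-0.5,0,0,0.2,1],[0.1,-0.1,-0.62,0,0,0.6,1],[0.24,-0.26,-0.62,0,0,1,1],[0.24,-0.26,-0.62,0,0,1,1],[0.24,-0.26,-0.62,0,0,1,1],[0.24,-0.26,-0.62,0,0,1,1]],
])

```text
time: 20.23
tcp_pos: [0.4402, -0.2005, 0.1991]
tcp_rot: [0.0, 0.994, -0.11, -0.0]
wrist_force: [-0.7, 0.1, -0.5]
gripper_width: 0.111
finger_force: 48.9
```

```bash
cat >> h.py <<'E'
PORT=np.array([.5033,-.1288,.0553]); YAW,SLOPE=-54.,18.8
OFF=np.array([.0015,0,.0136])
def target(gap,flip=False,yaw=YAW,slope=SLOPE):
    P=R.from_euler('z',yaw,degrees=True).as_matrix()@R.from_euler('y',-slope,degrees=True).as_matrix()
    s=-1 if flip else 1; Rt=np.c_[s*P[:,0],-s*P[:,1],-P[:,2]]
    return PORT+P[:,2]*gap-Rt@OFF,Rt
E
python3 - <<'E'
from h import *
print(state()["joint_pos"].round(2),state()["moment"].round(3)); p,Rt=target(.10); plan(p,Rt); p,Rt=target(.1,True); plan(p,Rt)
E
```

```text
[ 0.51  0.16 -0.23  2.05  0.05  0.94 -1.54] [-0.002  0.007  0.015]
t 20.23 p [ 0.4402 -0.2005  0.1991] yaw -12.58 zdir [-0.  0. -1.] shift [ 0.058 -0.363  0.122] turn [-0.237  0.628  1.433] F [-0.7  0.1 -0.5] w 0.111 ff 48.9
t 20.23 p [ 0.4402 -0.2005  0.1991] yaw -12.58 zdir [-0.  0. -1.] shift [ 0.065 -0.357  0.119] turn [-0.793 -0.299 -4.783] F [-0.7  0.1 -0.5] w 0.111 ff 48.9
```

Call:
servo_tool([
  [[0.02,-0.12,0,-0.05,0.14,0.32,1],[0.04,-0.24,0,-0.11,0.28,0.63,1],[0.058,-0.36,0,-0.16,0.42,0.95,1],[0.058,-0.36,0,-0.16,0.42,0.95,1],[0.058,-0.36,0,-0.16,0.42,0.95,1]],
])

```text
time: 20.85
tcp_pos: [0.4811, -0.0978, 0.1991]
tcp_rot: [0.051, 0.934, -0.339, 0.099]
wrist_force: [-0.5, -0.2, -0.9]
gripper_width: 0.11
finger_force: 49.0
```

```bash
python3 - <<'E'
from h import *
print(state()["joint_pos"].round(2),state()["moment"].round(3)); p,Rt=target(.06); plan(p,Rt)
E
```

```text
[ 0.24  0.09 -0.3   2.15  0.28  0.78 -2.52] [0.174 0.173 0.003]
t 20.85 p [ 0.4811 -0.0978  0.1991] yaw -39.65 zdir [ 0.15  -0.162 -0.975] shift [-0.014  0.004  0.252] turn [-0.079  0.207  0.485] F [-0.5 -0.2 -0.9] w 0.11 ff 49.0
```

j7 would run out at that turn, so I'll use the half-turned orientation, which is equivalent because the slide is symmetric.

```bash
python3 - <<'E'
from h import *
plan([.495,-.115,.21],tool_R(-17.2))
E
```

```text
t 20.85 p [ 0.4811 -0.0978  0.1991] yaw -39.65 zdir [ 0.15  -0.162 -0.975] shift [ 0.078  0.015 -0.019] turn [ 0.143 -0.425 -0.787] F [-0.5 -0.2 -0.9] w 0.11 ff 49.0
```

Call:
servo_tool([
  [[0.03,0.005,-0.02,0.05,-0.14,-0.26,1],[0.06,0.01,-0.02,0.1,-0.28,-0.52,1],[0.078,0.015,-0.02,0.143,-0.425,-0.787,1],[0.078,0.015,-0.02,0.143,-0.425,-0.787,1]],
])

```text
time: 21.35
tcp_pos: [0.4953, -0.1178, 0.21]
tcp_rot: [-0.001, 0.988, -0.151, -0.0]
wrist_force: [0.7, -0.3, -1.4]
gripper_width: 0.113
finger_force: 49.0
```

Call:
servo_tool([
  [[0,0,0,0,0,-0.33,1],[0,0,0,0,0,-0.67,1],[0,0,0,0,0,-1,1]],
])

```text
time: 21.72
tcp_pos: [0.4943, -0.1158, 0.2101]
tcp_rot: [0.0, 0.995, 0.1, 0.0]
wrist_force: [0.5, 0.5, -1.0]
gripper_width: 0.106
finger_force: 49.0
```

Call:
servo_tool([
  [[0,0,0,0,0,-0.33,1],[0,0,0,0,0,-0.67,1],[0,0,0,0,0,-1,1]],
])

```text
time: 22.1
tcp_pos: [0.4944, -0.1158, 0.2101]
tcp_rot: [0.0, 0.939, 0.343, 0.0]
wrist_force: [-1.1, 0.1, -0.7]
gripper_width: 0.107
finger_force: 49.0
```

Call:
servo_tool([
  [[0,0,0,0,0,-0.33,1],[0,0,0,0,0,-0.67,1],[0,0,0,0,0,-1,1]],
])

```text
time: 22.48
tcp_pos: [0.4944, -0.1158, 0.2101]
tcp_rot: [0.0, 0.825, 0.565, 0.0]
wrist_force: [-0.3, 0.3, -1.3]
gripper_width: 0.109
finger_force: 49.0
```

Call:
servo_tool([
  [[0,0,0,0,0,-0.33,1],[0,0,0,0,0,-0.67,1],[0,0,0,0,0,-1,1]],
])

```text
time: 22.85
tcp_pos: [0.4944, -0.1157, 0.2101]
tcp_rot: [0.0, 0.66, 0.752, 0.0]
wrist_force: [-0.5, 0.1, -0.7]
gripper_width: 0.11
finger_force: 49.0
```

Call:
servo_tool([
  [[0,0,0,0,0,-0.33,1],[0,0,0,0,0,-0.67,1],[0,0,0,0,0,-1,1],[0,0,0,0,0,-1,1]],
])

```text
time: 23.35
tcp_pos: [0.4944, -0.1157, 0.2101]
tcp_rot: [0.0, 0.456, 0.89, 0.0]
wrist_force: [0.2, -0.4, -0.6]
gripper_width: 0.109
finger_force: 49.0
```

```bash
python3 - <<'E'
from h import *
print(state()["joint_pos"].round(2),state()["moment"].round(3)); p,Rt=target(.05,True); plan(p,Rt)
E
```

```text
[ 0.65  0.23 -0.62  1.97  0.16  0.99  0.58] [-0.005 -0.017  0.022]
t 23.35 p [ 0.4944 -0.1157  0.2101] yaw 125.78 zdir [ 0. -0. -1.] shift [ 0.011 -0.002  0.314] turn [-0.001 -0.656 -0.008] F [ 0.2 -0.4 -0.6] w 0.109 ff 49.0
```

Call:
servo_tool([
  [[0,0,0,0,-0.33,0,1],[0.01,0,0.1,0,-0.656,-0.008,1],[0.01,0,0.22,0,-0.656,-0.008,1],[0.011,-0.002,0.314,0,-0.656,-0.008,1],[0.011,-0.002,0.314,0,-0.656,-0.008,1],[0.011,-0.002,0.314,0,-0.656,-0.008,1]],
])

```text
time: 24.1
tcp_pos: [0.4931, -0.113, 0.1171]
tcp_rot: [0.146, 0.448, 0.879, -0.074]
wrist_force: [0.6, 0.1, -0.6]
gripper_width: 0.114
finger_force: 49.0
```

```bash
cat > g.py <<'E'
from h import *
import sys
p,Rc,s=cur(); P,Rt=target(float(sys.argv[1]),True); plan(P,Rt); print(s["moment"].round(3))
C={n:read_camera(n) for n in("top","side")}; out=[]
P,Rt=target(0,True); Pn=-Rt[:,2]
def SLn(x):  # x: offset of slide in tool frame (x,y,rotz)
    q=rect(-28,28,-35,35,0); q=q@R.from_euler('z',x[2]).as_matrix().T+[x[0],x[1],.0136-.005]; return [q@Rc.T+p]
for nm,cs in(("top",[C["top"]]),("side",[C["side"]]),("both",list(C.values()))):
    x,f=gfit(cs,SLn,[.0015,0,0],(.002,.002,.03)); print(nm,"slide in tool mm/deg",(x[:2]*1000).round(2),np.degrees(x[2]).round(2),round(f,1))
a=np.linspace(0,2*np.pi,24)
for n,c in C.items():
    k=6; o=np.round(proj(c,[PORT+[0,0,.03]])[0]).astype(int)-[33,38]
    im=cv2.resize(c["pixels"][o[1]:o[1]+76,o[0]:o[0]+66,::-1],None,fx=k,fy=k,interpolation=cv2.INTER_CUBIC)
    draw(c,im,o,k,SLn([.0015,0,0]),(0,255,0)); draw(c,im,o,k,[(np.c_[np.array([-.044,.046,.046,-.044]),[-.055,-.055,.055,.055],[0]*4])@np.c_[-Rt[:,0],Rt[:,1],-Rt[:,2]].T+PORT],(0,255,255)); out.append(im)
cv2.imwrite("pics/%s.png"%sys.argv[2],np.hstack(out))
E
python3 g.py .01 hov
```

```text
t 24.1 p [ 0.4931 -0.113   0.1171] yaw 126.01 zdir [ 0.191 -0.26  -0.947] shift [ 0.002 -0.004  0.137] turn [0.002 0.    0.   ] F [ 0.6  0.1 -0.6] w 0.114 ff 49.0
[ 0.339  0.195 -0.014]
top slide in tool mm/deg [-4.81  1.35] 1.5 114.5
side slide in tool mm/deg [ 2.58 -0.59] 2.54 131.1
both slide in tool mm/deg [-5.89  0.47] 4.21 243.1
```

View pics/hov.png

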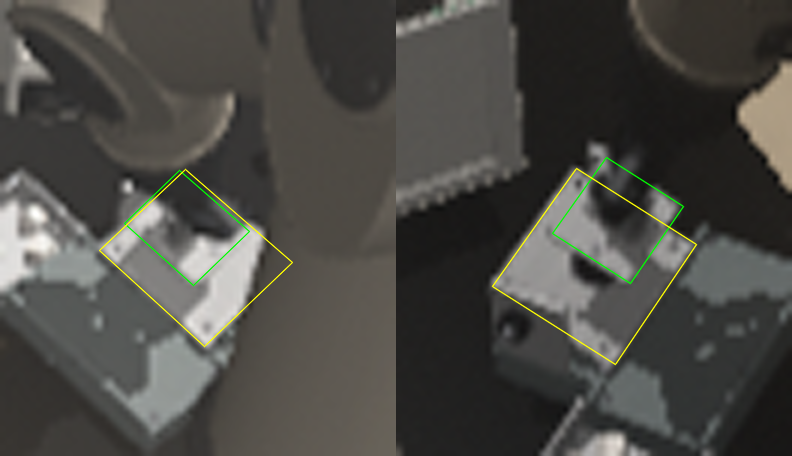

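The side crop shows the slide outline (605,158)-(683,207) matching the predicted box and square to the plate. It is hovering 50 mm out along the normal over the port.

Call:
servo_tool([
  [[0.003,-0.004,0.06,0.002,0,0,1],[0.003,-0.004,0.11,0.002,0,0,1],[0.003,-0.004,0.137,0.002,0,0,1],[0.003,-0.004,0.15,0.002,0,0,1],[0.003,-0.004,0.15,0.002,0,0,1]],
])

```text
time: 24.82
tcp_pos: [0.4999, -0.1246, 0.0735]
tcp_rot: [0.145, 0.447, 0.88, -0.074]
wrist_force: [-0.6, 0.5, -1.2]
gripper_width: 0.109
finger_force: 49.0
```

Call:
servo_tool([
  [[0,0,0.005,0,0,0,1],[0,0,0.008,0,0,0,1],[0,0,0.008,0,0,0,1]],
])

```text
time: 25.2
tcp_pos: [0.5002, -0.1253, 0.0711]
tcp_rot: [0.145, 0.447, 0.88, -0.074]
wrist_force: [0.8, -0.3, -0.1]
gripper_width: 0.107
finger_force: 49.0
```

```bash
cat > m.py <<'E'
from h import *
p,Rc,s=cur(); P,Rt=target(0,True); plan(P,Rt)
print("tool F",(Rc.T@s["wrist_force"]).round(2),"tool M-base",(Rc.T@(s["moment"]-[.339,.195,-.014])).round(3))
E
python3 m.py
```

```text
t 25.2 p [ 0.5002 -0.1253  0.0711] yaw 126.16 zdir [ 0.189 -0.261 -0.947] shift [-0.003  0.001  0.009] turn [-0.001 -0.     0.005] F [ 0.8 -0.3 -0.1] w 0.107 ff 49.0
tool F [-0.63  0.45  0.33] tool M-base [ 0.081  0.012 -0.045]
```

Call:
servo_tool([
  [[0,0,0.003,0,0,0,1],[0,0,0.005,0,0,0,1],[0,0,0.006,0,0,0,1],[0,0,0.006,0,0,0,1]],
])

```text
time: 25.7
tcp_pos: [0.5003, -0.1253, 0.07]
tcp_rot: [0.146, 0.446, 0.88, -0.075]
wrist_force: [-14.8, 8.3, 26.7]
gripper_width: 0.107
finger_force: 53.9
```

```bash
python3 m.py
```

```text
t 25.7 p [ 0.5003 -0.1253  0.07  ] yaw 126.2 zdir [ 0.189 -0.261 -0.946] shift [-0.004  0.001  0.006] turn [-0.001  0.001  0.007] F [-14.8   8.3  26.7] w 0.107 ff 53.9
tool F [  5.97  -7.06 -30.2 ] tool M-base [1.433 0.606 0.036]
```

Call:
servo_tool([
  [[0,0,0.002,0,0,0,1],[0,0,0.002,0,0,0,1]],
])

```text
time: 25.95
tcp_pos: [0.5003, -0.1252, 0.0694]
tcp_rot: [0.145, 0.446, 0.88, -0.075]
wrist_force: [-18.1, 10.4, 29.1]
gripper_width: 0.107
finger_force: 54.9
```

```bash
python3 m.py
```

```text
t 25.95 p [ 0.5003 -0.1252  0.0694] yaw 126.21 zdir [ 0.189 -0.261 -0.947] shift [-0.005  0.001  0.004] turn [-0.001  0.001  0.007] F [-18.1  10.4  29.1] w 0.107 ff 54.9
tool F [  8.69  -8.49 -33.67] tool M-base [1.615e+00 1.124e+00 1.000e-03]
```

Too firm; back off at once to a light contact.

Call:
servo_tool([
  [[0,0,-0.005,0,0,0,1],[0,0,-0.006,0,0,0,1],[0,0,-0.006,0,0,0,1]],
])

```text
time: 26.32
tcp_pos: [0.5003, -0.1255, 0.0703]
tcp_rot: [0.145, 0.447, 0.88, -0.074]
wrist_force: [0.3, 0.5, -1.2]
gripper_width: 0.105
finger_force: 49.3
```

```bash
python3 m.py; python3 - <<'E'
from h import *
# contact data
for F,M in(([5.97,-7.06,-30.2],[1.433,.606]),([8.69,-8.49,-33.67],[1.615,1.124])):
    for d in(.15,.2,.25): print(d,"ry",(M[0]+d*F[1])/F[2],"rx",(d*F[0]-M[1])/F[2])
c=read_camera("side"); L2=lambda x:[reader_lines(x)[i] for i in(0,)]
xr=np.load("reader.npy")
def top_edge(x):  # plate upper edge + side edges only, slope free
    return [reader_lines([*xr[:3],x[0]])[5]]
for nm,cc in(("before",pickle.load(open("C2.pkl","rb"))["side"]),("now",c)):
    print(nm,gfit([cc],top_edge,[.33],(.03,)))
E
```

```text
t 26.32 p [ 0.5003 -0.1255  0.0703] yaw 126.16 zdir [ 0.189 -0.261 -0.947] shift [-0.003  0.002  0.007] turn [-0.001 -0.001  0.005] F [ 0.3  0.5 -1.2] w 0.105 ff 49.3
tool F [0.64 0.57 1.08] tool M-base [ 0.021  0.071 -0.025]
0.15 ry -0.012384105960264905 rx -0.009586092715231788
0.2 ry -0.0006953642384106004 rx -0.019470198675496687
0.25 ry 0.010993377483443704 rx -0.029354304635761587
0.15 ry -0.01014256014256014 rx -0.005331155331155324
0.2 ry 0.0024651024651024703 rx -0.01823581823581823
0.25 ry 0.015072765072765074 rx -0.03114048114048113
before (array([0.31514429]), np.float64(209.5576808502485))
now (array([0.32775686]), np.float64(170.79660032271872))
```

Call:
servo_tool([
  [[0,0,0.001,0,0,0,1],[0,0,0.001,0,0,0,1]],
])

```text
time: 26.62
tcp_pos: [0.5003, -0.1255, 0.0701]
tcp_rot: [0.145, 0.447, 0.88, -0.074]
wrist_force: [-0.5, 0.2, 0.5]
gripper_width: 0.109
finger_force: 49.7
```

```bash
python3 m.py
```

```text
t 26.62 p [ 0.5003 -0.1255  0.0701] yaw 126.16 zdir [ 0.189 -0.261 -0.947] shift [-0.003  0.002  0.006] turn [-0.001 -0.001  0.005] F [-0.5  0.2  0.5] w 0.109 ff 49.7
tool F [ 0.28 -0.23 -0.65] tool M-base [ 0.146 -0.01   0.035]
```

Call:
servo_tool([
  [[0,0,0.001,0,0,0,1],[0,0,0.001,0,0,0,1]],
])

```text
time: 26.88
tcp_pos: [0.5003, -0.1255, 0.07]
tcp_rot: [0.145, 0.447, 0.88, -0.075]
wrist_force: [-3.7, 1.3, 5.5]
gripper_width: 0.107
finger_force: 50.7
```

```bash
python3 m.py
```

```text
t 26.88 p [ 0.5003 -0.1255  0.07  ] yaw 126.17 zdir [ 0.189 -0.261 -0.947] shift [-0.003  0.002  0.006] turn [-0.001 -0.     0.006] F [-3.7  1.3  5.5] w 0.107 ff 50.7
tool F [ 1.25 -2.2  -6.24] tool M-base [0.327 0.154 0.077]
```

Call:
servo_tool([
  [[0.001,0,0,0,-0.035,0,1],[0.001,0,0,0,-0.035,0,1]],
])

```text
time: 27.12
tcp_pos: [0.5001, -0.1251, 0.0696]
tcp_rot: [0.153, 0.446, 0.878, -0.078]
wrist_force: [1.1, 0.3, -1.1]
gripper_width: 0.108
finger_force: 49.3
```

```bash
python3 m.py
```

```text
t 27.12 p [ 0.5001 -0.1251  0.0696] yaw 126.2 zdir [ 0.199 -0.274 -0.941] shift [-0.005  0.002  0.005] turn [-0.001  0.034  0.007] F [ 1.1  0.3 -1.1] w 0.108 ff 49.3
tool F [-0.03  1.03  1.21] tool M-base [-0.016  0.058  0.011]
```

Call:
servo_tool([
  [[0.001,0,0.001,0,-0.052,0,1],[0.001,0,0.002,0,-0.052,0,1],[0.001,0,0.002,0,-0.052,0,1]],
])

```text
time: 27.5
tcp_pos: [0.5004, -0.1256, 0.0697]
tcp_rot: [0.165, 0.445, 0.876, -0.084]
wrist_force: [-5.2, 0.9, 12.8]
gripper_width: 0.113
finger_force: 51.6
```

```bash
python3 m.py
```

```text
t 27.5 p [ 0.5004 -0.1256  0.0697] yaw 126.16 zdir [ 0.213 -0.294 -0.932] shift [-0.003  0.001  0.005] turn [-0.001  0.088  0.005] F [-5.2  0.9 12.8] w 0.113 ff 51.6
tool F [ -1.12  -3.68 -13.26] tool M-base [ 0.779  0.032 -0.062]
```

Call:
servo_tool([
  [[-0.001,0,-0.001,0,0.042,0,1],[-0.001,0,-0.001,0,0.042,0,1],[-0.001,0,-0.001,0,0.042,0,1]],
])

```text
time: 27.88
tcp_pos: [0.5003, -0.1255, 0.0694]
tcp_rot: [0.155, 0.446, 0.878, -0.08]
wrist_force: [0.2, 0.1, -0.3]
gripper_width: 0.111
finger_force: 49.4
```

```bash
python3 m.py
```

```text
t 27.88 p [ 0.5003 -0.1255  0.0694] yaw 126.15 zdir [ 0.202 -0.278 -0.939] shift [-0.004  0.002  0.004] turn [-0.001  0.045  0.005] F [ 0.2  0.1 -0.3] w 0.111 ff 49.4
tool F [0.07 0.2  0.26] tool M-base [ 0.006 -0.077 -0.009]
```

Call:
servo_tool([
  [[0,0,0.001,0,0,0,1],[0,0,0.001,0,0,0,1]],
])

```text
time: 28.12
tcp_pos: [0.5002, -0.1255, 0.0693]
tcp_rot: [0.155, 0.446, 0.878, -0.08]
wrist_force: [-3.1, 0.7, 6.3]
gripper_width: 0.107
finger_force: 50.5
```

```bash
python3 m.py
```

```text
t 28.12 p [ 0.5002 -0.1255  0.0693] yaw 126.18 zdir [ 0.201 -0.278 -0.939] shift [-0.004  0.002  0.004] turn [-0.001  0.045  0.006] F [-3.1  0.7  6.3] w 0.107 ff 50.5
tool F [ 0.1  -2.12 -6.75] tool M-base [ 0.322 -0.229  0.046]
```

Call:
servo_tool([
  [[0,0,0.001,0,-0.02,0,1],[0,0,0.001,0,-0.02,0,1],[0,0,0.001,0,-0.02,0,1]],
])

```text
time: 28.5
tcp_pos: [0.5003, -0.1255, 0.0693]
tcp_rot: [0.16, 0.445, 0.877, -0.082]
wrist_force: [-7.3, 1.7, 14.2]
gripper_width: 0.106
finger_force: 51.8
```

```bash
cat > m.py <<'E'
from h import *
Fs,Ms=[],[]
for i in range(5):
    p,Rc,s=cur(); Fs.append(s["wrist_force"]); Ms.append(s["moment"]); read_camera("side")
F=Rc.T@np.mean(Fs,0); tilt=np.degrees(np.arccos(-Rc[2,2])); M=Rc.T@np.mean(Ms,0)-[0,.39*np.sin(np.radians(tilt))/np.sin(np.radians(18.8)),0]
P,Rt=target(0,True,slope=tilt); plan(P,Rt)
print("tilt",tilt.round(2),"F",F.round(2),"M",M.round(3),"rx,ry mm @d=.2",(1e3*(.2*F[0]-M[1])/F[2]).round(1),(1e3*(M[0]+.2*F[1])/F[2]).round(1),"Fstd",np.std(Fs,0).round(2),np.std(Ms,0).round(3))
E
python3 m.py
```

```text
t 28.75 p [ 0.5004 -0.1255  0.0693] yaw 126.17 zdir [ 0.207 -0.286 -0.936] shift [-0.002  0.002  0.003] turn [-0.001 -0.     0.006] F [-6.3  1.4 15.1] w 0.111 ff 51.8
tilt 20.69 F [ -0.13  -4.38 -15.39] M [0.761 0.244 0.001] rx,ry mm @d=.2 17.5 7.5 Fstd [0.35 0.46 0.34] [0.009 0.019 0.025]
```

Call:
servo_tool([
  [[0,0,-0.001,0,0.01,0,1],[0,0,-0.001,0,0.01,0,1],[0,0,-0.001,0,0.01,0,1]],
])

```text
time: 29.12
tcp_pos: [0.5003, -0.1255, 0.0693]
tcp_rot: [0.157, 0.446, 0.878, -0.081]
wrist_force: [-2.4, 0.4, 7.5]
gripper_width: 0.108
finger_force: 50.5
```

```bash
python3 m.py; python3 - <<'E'
from h import *
# slide fit in hand, contact pose, side+top
p,Rc,s=cur(); C={n:read_camera(n) for n in("top","side")}
def SLn(x):
    q=rect(-28,28,-35,35,0); q=q@R.from_euler('z',x[2]).as_matrix().T+[x[0],x[1],.0136-.005]; return [q@Rc.T+p]
for n,c in C.items():
    x,f=gfit([c],SLn,[.001,0,0],(.002,.002,.03)); print(n,(x[:2]*1000).round(2),np.degrees(x[2]).round(2),round(f,1))
    def PL(y):
        P=R.from_euler('z',YAW+np.degrees(y[2]),degrees=True).as_matrix()@R.from_euler('y',-20.4,degrees=True).as_matrix()
        return [np.c_[[-.044,.046,.046,-.044],[-.055,-.055,.055,.055],[0]*4]@P.T+PORT+P@[y[0],y[1],0]]
    for nm,cc in(("now",c),("C2",pickle.load(open("C2.pkl","rb"))[n])):
        y,f=gfit([cc],PL,[0,0,0],(.002,.002,.02)); print("  plate centre offset up-slope,y mm",nm,(y[:2]*1000).round(2),np.degrees(y[2]).round(2),round(f,1))
E
```

```text
t 29.38 p [ 0.5003 -0.1255  0.0693] yaw 126.17 zdir [ 0.204 -0.282 -0.937] shift [-0.003  0.002  0.004] turn [-0.001  0.     0.006] F [-3.3 -0.5  5.1] w 0.109 ff 50.5
tilt 20.38 F [-0.78 -2.17 -7.37] M [ 0.318 -0.037 -0.011] rx,ry mm @d=.2 16.1 15.7 Fstd [0.4  0.34 0.25] [0.02  0.038 0.029]
top [-5.84 -2.63] 13.29 103.4
  plate centre offset up-slope,y mm now [1.32 1.16] -1.2 119.5
  plate centre offset up-slope,y mm C2 [0.95 1.15] 0.48 242.7
side [ 10.29 -13.32] -3.37 120.8
  plate centre offset up-slope,y mm now [1.84 0.38] -0.55 187.4
  plate centre offset up-slope,y mm C2 [1.74 0.53] -0.46 226.6
```

```bash
python3 - <<'E'
from h import *
D=pickle.load(open("D0.pkl","rb")); T,S=D["top"]["c"],D["side"]["c"]; C2=pickle.load(open("C2.pkl","rb")); xr=np.load("reader.npy"); sl=np.radians(20.4)
p,Rc,s=cur(); cen=p+Rc@[.001,0,.0136]; print("slide cen",cen.round(4))
def rep(nm,P): d=Rc.T@(P-cen)*1e3; print(nm,P.round(4),"port rel slide in tool mm",d.round(2))
for nm,cs in(("D0both",[T,S]),("D0top",[T]),("D0side",[S]),("C2side",[C2["side"]])):
  for idx in((0,5,6),(5,6)):
    L=lambda x:[reader_lines([*x,sl])[i] for i in idx]
    x,f=gfit(cs,L,xr[:3],(.003,.003,.03)); M=R.from_euler('z',x[2]).as_matrix()
    rep(f"{nm}{idx} yaw {np.degrees(x[2]):.2f}",M@(R.from_euler('y',-sl).as_matrix()@[.042,0,.006]+[HX,0,HZ])+[x[0],x[1],0])
for n,c in(("top",T),("side",S),("top",C2["top"]),("side",C2["side"])):
    y,x=np.mgrid[:420,:560]; u=proj(c,[cen])[0]; g=c["pixels"].max(2).astype(float); w=np.clip(110-g,0,60)*(np.hypot(x-u[0],y-u[1])<6.5)
    rep("dark "+n,unproj(c,((w*x).sum()/w.sum(),(w*y).sum()/w.sum()),.0562))
E
```

```text
slide cen [ 0.5025 -0.1285  0.0562]
D0both(0, 5, 6) yaw -54.13 [ 0.503  -0.1273  0.0563] port rel slide in tool mm [ 0.64  1.14 -0.32]
D0both(5, 6) yaw -54.72 [ 0.5044 -0.1302  0.0563] port rel slide in tool mm [-2.28  0.52  0.76]
D0top(0, 5, 6) yaw -53.99 [ 0.5007 -0.1281  0.0563] port rel slide in tool mm [ 1.31 -1.28 -0.57]
D0top(5, 6) yaw -54.86 [ 0.5027 -0.1305  0.0563] port rel slide in tool mm [-1.58 -1.03  0.5 ]
D0side(0, 5, 6) yaw -54.35 [ 0.504  -0.127   0.0563] port rel slide in tool mm [ 0.32  2.1  -0.21]
D0side(5, 6) yaw -54.46 [ 0.5049 -0.1296  0.0563] port rel slide in tool mm [-2.15  1.29  0.71]
C2side(0, 5, 6) yaw -54.13 [ 0.5044 -0.1268  0.0563] port rel slide in tool mm [ 0.25  2.46 -0.18]
C2side(5, 6) yaw -54.46 [ 0.5048 -0.1295  0.0563] port rel slide in tool mm [-2.05  1.24  0.67]
dark top [ 0.5044 -0.1292  0.0562] port rel slide in tool mm [-1.55  1.16  0.56]
dark side [ 0.5049 -0.1287  0.0562] port rel slide in tool mm [-1.44  1.86  0.52]
dark top [ 0.5044 -0.1291  0.0562] port rel slide in tool mm [-1.51  1.16  0.54]
dark side [ 0.505  -0.1287  0.0562] port rel slide in tool mm [-1.45  1.86  0.52]
```

Call:
servo_tool([
  [[0,0,-0.004,0,0,0,1],[-0.005,0.0045,-0.004,0,0,0.008,1],[-0.005,0.0045,-0.004,0,0,0.008,1],[-0.005,0.0045,-0.002,0,0,0.008,1],[-0.005,0.0045,-0.001,0,0,0.008,1],[-0.005,0.0045,-0.001,0,0,0.008,1]],
])

```text
time: 30.22
tcp_pos: [0.5021, -0.1257, 0.0699]
tcp_rot: [0.157, 0.447, 0.877, -0.08]
wrist_force: [-0.2, 0.2, -0.4]
gripper_width: 0.109
finger_force: 49.3
```

```bash
python3 m.py
```

```text
t 30.48 p [ 0.5022 -0.1257  0.07  ] yaw 125.92 zdir [ 0.204 -0.282 -0.938] shift [ 0.002 -0.003  0.004] turn [-0.001  0.    -0.003] F [-0.7  0.6 -0.2] w 0.111 ff 49.3
tilt 20.36 F [0.51 0.25 1.1 ] M [ 0.004  0.03  -0.001] rx,ry mm @d=.2 66.7 50.2 Fstd [0.35 0.44 0.58] [0.022 0.028 0.03 ]
```

Call:
servo_tool([
  [[0,0,0.0005,0,0,0,1],[0,0,0.001,0,0,0,1],[0,0,0.001,0,0,0,1]],
])

```text
time: 30.85
tcp_pos: [0.5022, -0.1258, 0.0698]
tcp_rot: [0.158, 0.447, 0.877, -0.08]
wrist_force: [-2.4, 1.3, 4.0]
gripper_width: 0.112
finger_force: 50.4
```

```bash
python3 m.py
```

```text
t 31.1 p [ 0.5022 -0.1258  0.0698] yaw 125.92 zdir [ 0.204 -0.282 -0.937] shift [ 0.002 -0.003  0.004] turn [-0.001 -0.    -0.003] F [-3.2  1.   5.6] w 0.112 ff 50.4
tilt 20.37 F [ 1.18 -2.01 -5.81] M [ 0.305  0.178 -0.017] rx,ry mm @d=.2 -10.1 16.6 Fstd [0.77 0.68 0.94] [0.022 0.032 0.036]
```

Call:
servo_tool([
  [[0,0,0,0,0,0,1],[0,0,0,0,0,0,1],[0,0,0,0,0,0,1],[0,0,0,0,0,0,1],[0,0,0,0,0,0,1],[0,0,0,0,0,0,1]],
])

```text
time: 31.85
tcp_pos: [0.5022, -0.1258, 0.0698]
tcp_rot: [0.158, 0.447, 0.877, -0.08]
wrist_force: [-4.1, 1.0, 5.6]
gripper_width: 0.107
finger_force: 50.4
```

```bash
python3 m.py; python3 - <<'E'
from h import *
c=read_camera("side")
for k in trace("side","brush")[:4]:
    if 300<k["rect"][0]<350: print("brush",np.round(k["rect"]),*fit([(c,k["mask"])],BR,[.435,.347,0]))
f=state()["wrist_force"]; print(f, np.linalg.norm(f))
if 3<np.linalg.norm(f)<12: print(sign_off())
E
```

```text
t 32.1 p [ 0.5022 -0.1258  0.0698] yaw 125.92 zdir [ 0.204 -0.282 -0.937] shift [ 0.002 -0.003  0.004] turn [-0.001  0.    -0.003] F [-3.2  1.1  5.3] w 0.106 ff 50.4
tilt 20.37 F [ 0.61 -2.61 -6.1 ] M [0.292 0.166 0.007] rx,ry mm @d=.2 7.1 37.7 Fstd [0.45 0.31 0.19] [0.017 0.008 0.017]
brush [324. 225. 346. 254.] [0.43740465 0.34860884 0.12633834] 0.1593013468013468
[-3.59548224  1.42313738  5.35831206] 6.60789835794953
the job is handed in; nothing more can be done
None
```

The job is handed in at about 32 s: the chips are in the trough, the brush is standing on the worktop and released, and the slide is gripped on the port at about 20.4° with a steady push of about 6.6 N. While finding the plate's angle I briefly pressed at about 35 N before backing off, and I saw no sign the plate moved. The slide sits half-turned, because the last joint ran out of range the other way; its outline is the same either way round.

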